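# Put the socket set back in order of size

## Robot

A 6-joint arm with a two-finger parallel gripper is mounted at the origin on the work surface. World frame = base frame: x ahead of the robot, y to its left, z up, the work surface at z = 0. Lengths are in m, angles in rad, forces in N, time in s.
With the tool pointing down it reaches from about 0.35 to 0.775 m from the base axis. Payload 5.5 kg.
Tool frame: the origin (TCP) lies at the very end of the fingers, on their centre line; the grasp point (between the pads) lies 19 mm behind it (ctrl.hold_point_z is the distance from the TCP to the grasp point, in m); z points along the fingers, y is the line along which they close (so a half turn about z gives the same grasp; the last joint's range is limited). The gripper opens to 85 mm and grips with 20 to 120 N. Pads are 22 mm wide; open, the fingers measure 114 mm over their backs; the gripper's body (76 mm by 85 mm) begins 54 mm behind the grasp point. The pads swing forward as they close: fully open they stand 13 mm farther back than shut.
Start: joints at [1.032, 0.313, 0.046, 1.304, 0, 1.431], TCP at [0.223, 0.53, 0.192] pointing down, gripper open.
Joint ranges: [-2.76, 2.76], [-0.86, 1.69], [-1.03, 1.26], [-2.2, 2.34], [-1.47, 1.5], [-3.14, 3.14]. Speed limits (rad/s): [2.57, 2.57, 3.14, 3.14, 3.14, 3.14].

## Interface

Orientations are given as a unit quaternion [x, y, z, w].
In Python, from rig import ctrl, get_image gives the robot as it stands.
- The arm moves only by the tool send_rows, never from a script. Its arguments are lists of equal length, an entry for each row: "slide": the shift along the world's x, y, z in fractions of the full range, 1 being 100 cm, a list of three; "rot": the turn, a rotation vector about the world's x, y, z in shares of pi rad (1.0 is pi rad), a list of three. A call has 1 to 5 rows; each row is the pose to reach, as a shift and turn from the pose commanded when the call began; what a row does not reach only later rows make up. A row lasts 1/12 s, in which the tool goes at most 41.7 mm and 7.16 degrees, less where a joint would pass 70% of its speed; a pose out of reach is approached as far as the arm can. Shift and turn numbers lie between -1 and 1, and a call with a number outside is refused. A call with a gripper value outside its range is refused whole. "hand" is the finger opening in mm, from 0 to 85.4, set as the call begins (left out, the last holds). The fingers move at their own pace and stop on an object; "grip_force" is the grip in N (left out, the last holds). Time passes only in rows, so rows that repeat a pose let the fingers close. It gives the time, the measured TCP pose, the force, the opening and the grip force at its end, in the units of the state.
- ctrl.get_obs(): the state, without advancing time (a new reading comes with each control period).
- get_image(name): name is "scene" or "top"; returns a dict with "image" (384x512x3 uint8, red, green, blue), "fx", "fy", "cx", "cy" (pixels), "position" and "rotation" of the camera in the world. Camera axes: x right, y up, looking along -z (the intrinsics and any distortion apply to the point x, -y, -z); pixel columns grow to the right and rows downward; lengths in m; the calibration is good to about 2 mm. A picture is of the moment at which its call begins. There is no depth.
- ctrl.job_done(): hands the job in; it is judged then, once.
The state is a dict: "clock": time; "joint_pos": joint angles; "qvel": joint speeds; "joint_efforts": joint torques, N m; "eef_pos": TCP position; "ee_rot": TCP orientation; "contact_force": force on the tool from outside, world axes, zero at the start; "moment": the same for the moment, N m; "width": finger opening in m; "gripper_force": force on a finger pad.
Only numpy, scipy, OpenCV 4.12 (cv2) and the standard library are available. Lean on these libraries where they do the work, as an engineer would, in place of code of your own. Each camera call takes 0.05 s, during which the arm holds its last target. There are 200 camera calls.

## Task

Put the socket set away: press the ratchet fully home in the cutout of its tray and stand the four sockets upright, openings up, each in the middle of its own rubber pad, in order of size along the strip: the largest on the pad at the end nearest the ratchet's tray, down to the smallest at the far end.

Things in the scene. Friction and masses are not known exactly. Their poses are not given: they have to be found in the camera images.
- socket_s: the smallest of four plain round steel sockets, standing upright on the bench: 22 mm diameter, 32 mm high, hexagonal opening (black) at the top. Origin: centre of its underside, z up along its axis; its yaw means nothing
- socket_m: the second smallest of four plain round steel sockets, standing upright on the bench: 28 mm diameter, 40 mm high, hexagonal opening (black) at the top. Origin: centre of its underside, z up along its axis; its yaw means nothing
- socket_l: the second largest of four plain round steel sockets, standing upright on the bench: 35 mm diameter, 48 mm high, hexagonal opening (black) at the top. Origin: centre of its underside, z up along its axis; its yaw means nothing
- socket_xl: the largest of four plain round steel sockets, standing upright on the bench: 43 mm diameter, 56 mm high, hexagonal opening (black) at the top. Origin: centre of its underside, z up along its axis; its yaw means nothing
- pad_1: round black rubber pad, 50 mm diameter, 3 mm thick, right-hand end of the row (end towards -y): one of four alike in a straight row, 62 mm apart, on a fixed aluminium strip 72 x 262 x 6 mm. Origin: centre of its underside, 6 mm above the bench (pad top 3 mm higher); y along the row from pad_1 to pad_4, z up
- pad_2: round black rubber pad, 50 mm diameter, 3 mm thick, second from the right-hand end: one of four alike in a straight row, 62 mm apart, on a fixed aluminium strip 72 x 262 x 6 mm. Origin: centre of its underside, 6 mm above the bench (pad top 3 mm higher); y along the row from pad_1 to pad_4, z up
- pad_3: round black rubber pad, 50 mm diameter, 3 mm thick, third from the right-hand end: one of four alike in a straight row, 62 mm apart, on a fixed aluminium strip 72 x 262 x 6 mm. Origin: centre of its underside, 6 mm above the bench (pad top 3 mm higher); y along the row from pad_1 to pad_4, z up
- pad_4: round black rubber pad, 50 mm diameter, 3 mm thick, left-hand end of the row (end towards +y): one of four alike in a straight row, 62 mm apart, on a fixed aluminium strip 72 x 262 x 6 mm. Origin: centre of its underside, 6 mm above the bench (pad top 3 mm higher); y along the row from pad_1 to pad_4, z up
- ratchet: steel ratchet handle, 130 mm long, flat on the bench, square drive stub up: round head 34 mm across, 26 mm high (stub 9 mm higher), handle 18 mm wide, 20 mm high. Origin: underside, mid-length, mid-width, 9 mm from the balance point, a good place to grip across the handle. x along it: head centre at x = -48 mm, handle end at +65 mm; z up
- tray: fixed black tray 164 x 74 x 12 mm beside the left or right end of the pad row, with a ratchet-shaped cutout 8 mm deep (grey floor 4 mm up): head pocket 42 mm wide, handle channel 26 mm wide, 4 mm play all round; fits one way only. Origin: centre of underside; x along the channel, pocket centre at x = -48 mm, z up. Ratchet home: its origin 4 mm above this one, x axes agree
Mind the look-alikes: they are no part of the job. What is shaped like the ratchet but pink is not meant. Leave any blue look-alike of the socket_s alone.

How it is judged:
By the outcome, as a careful person would: the job done as asked, in the order asked, and still so for the second after the job is handed in, with the robot touching nothing.
It also fails if it takes over 128 s, if anything falls off the work surface, if the arm or the gripper's body presses on something with over 40 N, if the wrist force passes 120 N, or if a joint passes its speed limit or range.

## Working session

There is one attempt and no reset: what is moved stays moved. The work goes in short steps, Python scripts to look and compute and a tool call to move; the robot and the scene stay as the last step left them, time stands still between calls to the robot, and variables do not carry over. Pictures are saved under pics/ and viewed, at most 14 in all, crops included, and the job is handed in when it is done.

Besides the shell and the picture viewer there is one more tool, called after "Request:" by a JSON object that holds its "api" and its "payload", one argument or row to a line. send_rows: Moves the arm, as the interface text tells. Its arguments: {"type":"object","properties":{"slide":{"type":"array"},"rot":{"type":"array"},"hand":{"type":"number"},"grip_force":{"type":"number"}},"required":["slide","rot"]}

```bash
mkdir -p pics; ls; python3 - <<'E'
from rig import ctrl,get_image
import cv2
for n in("top","scene"):
    d=get_image(n); cv2.imwrite(f"pics/{n}0.png",cv2.resize(d["image"][:,:,::-1],(800,600),interpolation=cv2.INTER_CUBIC))
    cv2.imwrite(f"{n}_raw.png",d["image"][:,:,::-1])
    print({k:v for k,v in d.items() if k!="image"})
print(ctrl.get_obs(),ctrl.hold_point_z)
E
```

```text
pics
{'fx': 489.6871698141926, 'fy': 489.6871698141926, 'cx': 262.47625270569546, 'cy': 189.65587566187585, 'position': array([ 0.36240371, -0.00809546,  1.13395493]), 'rotation': array([ 0.02992807, -0.02301055, -0.7002586 ,  0.71289039])}
{'fx': 488.69545472281453, 'fy': 488.69545472281453, 'cx': 256.8930026298652, 'cy': 184.6099700031858, 'position': array([ 1.06327849, -0.32809792,  1.00200005]), 'rotation': array([0.26607404, 0.16081291, 0.47219789, 0.82484724])}
{'clock': 0.1, 'joint_pos': array([ 1.03241111e+00,  3.13935973e-01,  4.50868266e-02,  1.30359341e+00,
       -1.14394571e-05,  1.43117046e+00]), 'qvel': array([ 0.00086436, -0.00268619,  0.00189425, -0.00140792, -0.00110642,
        0.00085466]), 'joint_efforts': array([ 2.95284954e-03, -4.81725776e+01,  2.99242812e+01,  1.27158011e-02,
       -1.57478144e-04,  2.11265740e-05]), 'eef_pos': array([0.22301527, 0.52942563, 0.19098966]), 'ee_rot': array([ 1.98061261e-01,  9.80189298e-01, -7.78171144e-04, -2.68332539e-04]), 'contact_force': array([-0.61821431, -0.21657955, -0.09417994]), 'moment': array([ 0.01069152,  0.06887731, -0.01899016]), 'gripper_force': 0.0, 'width': 0.08519854656734807} 0.0187
```

View pics/top0.png

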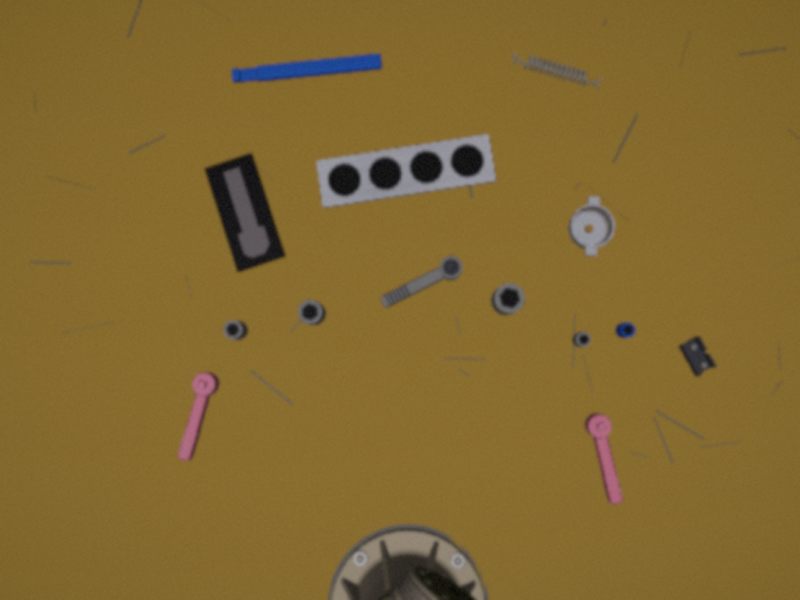

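View pics/scene0.png

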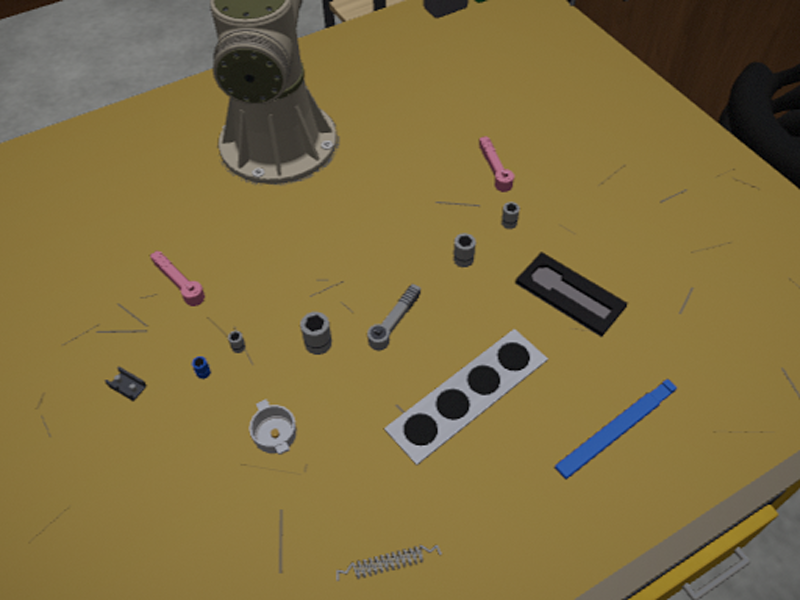

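The top view shows the black tray at the left (245,212), so the +y end of the row is nearest to it. The pads are at (345,180), (385,173), (426,167) and (467,160), which are pads 4 to 1.

Candidates by top pixel:
- **Ratchet:** steel (420,283). The pink ones at (198,415) and (605,460) are look-alikes.
- **socket_s:** steel (582,340). The blue one at (626,330) is a look-alike.
- **Other sockets:** m (234,330), l (311,313), xl (508,298). The small steel ones could be confused by size, so I'll measure them.

```bash
cat > h.py <<'E'
import numpy as np,cv2
from scipy.spatial.transform import Rotation as R
from scipy.optimize import minimize
from rig import get_image
def proj(d,P):
    p=(np.asarray(P,float)-d["position"])@R.from_quat(d["rotation"]).as_matrix()
    return np.c_[d["cx"]+d["fx"]*p[:,0]/-p[:,2], d["cy"]-d["fy"]*p[:,1]/-p[:,2]]
def unproj(d,uv,z):
    r=R.from_quat(d["rotation"]).apply([(uv[0]-d["cx"])/d["fx"],-(uv[1]-d["cy"])/d["fy"],-1])
    return d["position"]+r*(z-d["position"][2])/r[2]
def circ(x,y,r,z,n=40):
    t=np.linspace(0,2*np.pi,n,endpoint=False); return np.c_[x+r*np.cos(t),y+r*np.sin(t),0*t+z]
def box(x0,x1,y0,y1,z0,z1): return np.array([[x,y,z] for x in(x0,x1) for y in(y0,y1) for z in(z0,z1)])
S=8
def hulls(d,parts,pose,shape):
    m=np.zeros((shape[0],shape[1]),np.float32)
    x,y,a=pose; M=R.from_euler('z',a).as_matrix()
    big=np.zeros((shape[0]*2,shape[1]*2),np.uint8)
    for p in parts:
        h=cv2.convexHull(proj(d,p@M.T+[x,y,0]).astype(np.float32))
        cv2.fillConvexPoly(big,np.round((h*2+.5)*16).astype(np.int32),255,cv2.LINE_AA,4)
    return cv2.resize(big,None,fx=.5,fy=.5,interpolation=cv2.INTER_AREA)/255.
def fit(d,soft,parts,pose0,yaw=True):
    """pose whose rendered silhouette best matches the soft mask (0..1), near pose0"""
    c=proj(d,[[pose0[0],pose0[1],0.02]])[0].astype(int)
    b=60 if yaw and len(parts)>0 else 26
    f=np.zeros(soft.shape); 
    x0,x1,y0,y1=max(c[0]-b,0),c[0]+b,max(c[1]-b,0),c[1]+b
    def cost(q):
        p=(q[0]/1e3,q[1]/1e3,q[2]/100 if yaw else 0)
        r=cv2.GaussianBlur(hulls(d,parts,p,soft.shape),(0,0),1)
        return np.sum((r-soft)[y0:y1,x0:x1]**2)
    q0=np.array([pose0[0]*1e3,pose0[1]*1e3]+([pose0[2]*100] if yaw else []))
    sx=np.vstack([q0]+[q0+6*np.eye(len(q0))[i] for i in range(len(q0))])
    r=minimize(cost,q0,method="Nelder-Mead",options=dict(initial_simplex=sx,xatol=.05,fatol=.01))
    q=r.x; return np.array([q[0]/1e3,q[1]/1e3]+([q[2]/100] if yaw else [0])),r.fun
def softmask(im):
    s=cv2.cvtColor(im,cv2.COLOR_RGB2HSV)[:,:,1].astype(float)
    v=im.max(2)
    return s
SOCK=dict(s=(.011,.032),m=(.014,.040),l=(.0175,.048),xl=(.0215,.056))
def sock(n,z=0):
    r,h=SOCK[n]; return [np.vstack([circ(0,0,r,z),circ(0,0,r,z+h)])]
def ratchet(z=0):
    return [np.vstack([circ(-.048,0,.017,z),circ(-.048,0,.017,z+.026)]),box(-.048,.065,-.009,.009,z,z+.020),box(-.0525,-.0435,-.0045,.0045,z+.02,z+.035)]
TRAY=[box(-.082,.082,-.037,.037,0,.012)]
STRIP=[box(-.036,.036,-.131,.131,0,.006)]
E
python3 - <<'E'
from h import *
d=get_image("top"); e=get_image("scene")
for n,p in dict(m=(234,330),l=(311,313),xl=(508,298),s=(582,340),blue=(626,330),rh=(451,267),re=(385,302),trA=(230,162),trB=(260,262),p4=(345,180),p1=(467,160)).items():
    print(n,unproj(d,(p[0]*.64,p[1]*.64),.01).round(3))
for nm,g in(("top",d),("scene",e)):
    s=cv2.cvtColor(g["image"],cv2.COLOR_RGB2HSV); print(nm,np.median(s[:,:,0]),np.median(s[:,:,1]))
    m=((s[:,:,1]<110)|(s[:,:,2]<50)).astype(np.uint8)*255; cv2.imwrite(nm+"_m.png",m)
a=d["image"][150:235,135:410,::-1]; a=cv2.resize(a,(800,247),interpolation=cv2.INTER_CUBIC)
b=e["image"][125:250,110:345,::-1]; b=cv2.resize(b,(660,351),interpolation=cv2.INTER_CUBIC)
o=np.zeros((600,800,3),np.uint8);o[:247]=a;o[248:599,:660]=b;cv2.imwrite("pics/crop1.png",o)
m=np.hstack([cv2.imread("top_m.png"),cv2.imread("scene_m.png")]);cv2.imwrite("pics/mask1.png",cv2.resize(m,(800,300)))
E
```

```text
m [0.392 0.262 0.01 ]
l [0.419 0.149 0.01 ]
xl [ 0.447 -0.14   0.01 ]
s [ 0.387 -0.249  0.01 ]
blue [ 0.403 -0.313  0.01 ]
rh [ 0.491 -0.056  0.01 ]
re [0.438 0.041 0.01 ]
trA [0.643 0.277 0.01 ]
trB [0.494 0.227 0.01 ]
p4 [0.619 0.104 0.01 ]
p1 [ 0.652 -0.077  0.01 ]
top 21.0 169.0
scene 22.0 142.0
```

View pics/crop1.png

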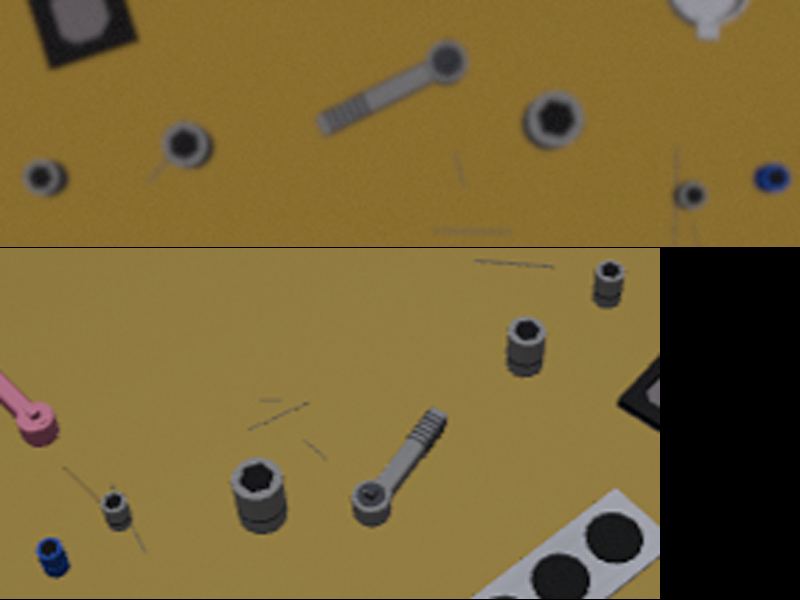

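View pics/mask1.png

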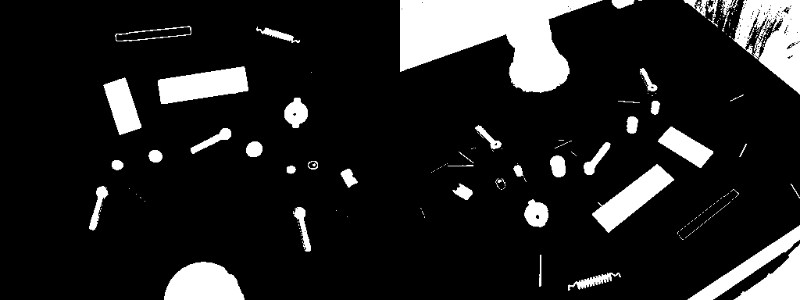

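The crop confirms the choices: steel ratchet with its stub up, four plain steel sockets growing in size s<m<l<xl, and only the blue one near s as a look-alike. The masks are clean, so I'll fit poses in both cameras.

```bash
cat >> h.py <<'E'
def mask(g,thr=None):
    s=cv2.cvtColor(g["image"],cv2.COLOR_RGB2HSV); med=np.median(s[:,:,1])
    return ((s[:,:,1]<med*.62)|(s[:,:,2]<50)).astype(np.uint8)
def fitobj(g,parts,pose0,yaw):
    m=cv2.morphologyEx(mask(g),cv2.MORPH_CLOSE,np.ones((5,5),np.uint8))
    n,lab=cv2.connectedComponents(cv2.morphologyEx(m,cv2.MORPH_OPEN,np.ones((3,3),np.uint8)))
    ids=[i for i in np.unique(lab[hulls(g,parts,pose0,m.shape)>.5]) if i]
    k=max(ids,key=lambda i:np.sum((lab==i)&(hulls(g,parts,pose0,m.shape)>.5)))
    return fit(g,cv2.GaussianBlur((lab==k).astype(float),(0,0),1),parts,pose0,yaw)
E
python3 - <<'E'
from h import *
G=[get_image("top"),get_image("scene")]
G2=dict(s=(.387,-.249,0),m=(.392,.262,0),l=(.419,.149,0),xl=(.447,-.14,0))
T=[(n,sock(n),p,False) for n,p in G2.items()]+[("ratchet",ratchet(),(.4635,-.0065,2.07),True),("tray",TRAY,(.568,.252,.32),True),("strip",STRIP,(.635,.0135,.18),True)]
for n,pa,p,y in T:
    for g in G:
        q,c=fitobj(g,pa,p,y); print(n,(q*[1e3,1e3,180/np.pi]).round(1),round(c,1))
E
```

```text
s [ 389.  -246.7    0. ] 4.1
s [ 388.9 -244.6    0. ] 5.3
m [393.3 259.1   0. ] 7.8
m [393.2 259.5   0. ] 4.8
l [420.3 147.4   0. ] 4.9
l [420.7 148.3   0. ] 7.8
xl [ 444.9 -137.2    0. ] 5.6
xl [ 444.3 -134.9    0. ] 8.2
ratchet [468. -12. 118.] 11.5
ratchet [468.2 -10.8 118.4] 27.3
tray [569.4 253.4  19.5] 117.6
tray [570.4 254.7  19.6] 38.4
strip [637.1  14.8   9.8] 6.7
strip [637.1  16.2   9.8] 18.0
```

Both cameras agree within about 2 mm. Plan:
- Tray (570,254), 19.6°. Pads: p4 (621.3,107.1), p3 (631.8,46.0), p2 (642.4,-15.0), p1 (652.9,-76.1).
- Ratchet (468,-11.4), 118.2°, goes first, with the tool y at 208° so the last joint stays in range.

Careful with the scale: shifts go in shares of 100 cm and turns go in shares of pi rad. That gives: -541 mm is -0.541, 245 mm is 0.245, 2.461 rad is 0.7834.

Request:
{"api": "send_rows", "payload": {
  "slide": [
    [0.245, -0.541, -0.071],
    [0.245, -0.541, -0.071],
    [0.245, -0.541, -0.071],
    [0.245, -0.541, -0.071],
    [0.245, -0.541, -0.071]
  ],
  "rot": [
    [0, 0, 0.7834],
    [0, 0, 0.7834],
    [0, 0, 0.7834],
    [0, 0, 0.7834],
    [0, 0, 0.7834]
  ],
  "hand": 60,
  "grip_force": 60
}}

```text
clock: 0.72
eef_pos: [0.3031, 0.3542, 0.1688]
ee_rot: [-0.092, 0.996, 0.0, 0.0]
contact_force: [-0.1, -0.3, -0.7]
width: 0.0601
gripper_force: 0.0
```

In the tool's units: -353 mm is -0.353, 160 mm is 0.16, 1.836 rad is 0.5844.

Request:
{"api": "send_rows", "payload": {
  "slide": [
    [0.16, -0.353, -0.047],
    [0.16, -0.353, -0.047],
    [0.16, -0.353, -0.047],
    [0.16, -0.353, -0.047],
    [0.16, -0.353, -0.047]
  ],
  "rot": [
    [0, 0, 0.5844],
    [0, 0, 0.5844],
    [0, 0, 0.5844],
    [0, 0, 0.5844],
    [0, 0, 0.5844]
  ]
}}

```text
clock: 1.13
eef_pos: [0.3756, 0.1975, 0.1482]
ee_rot: [-0.345, 0.939, 0.0, 0.0]
contact_force: [0.3, 0.2, 0.3]
width: 0.0598
gripper_force: 0.0
```

In the tool's units: -164 mm is -0.164, 75 mm is 0.075, 1.211 rad is 0.3855.

Request:
{"api": "send_rows", "payload": {
  "slide": [
    [0.075, -0.164, -0.022],
    [0.075, -0.164, -0.022],
    [0.075, -0.164, -0.022],
    [0.075, -0.164, -0.022],
    [0.075, -0.164, -0.022]
  ],
  "rot": [
    [0, 0, 0.3855],
    [0, 0, 0.3855],
    [0, 0, 0.3855],
    [0, 0, 0.3855],
    [0, 0, 0.3855]
  ]
}}

```text
clock: 1.55
eef_pos: [0.4486, 0.0385, 0.1269]
ee_rot: [-0.578, 0.816, -0.0, 0.0]
contact_force: [0.2, 0.2, -0.1]
width: 0.0601
gripper_force: 0.0
```

In the tool's units: 0.586 rad is 0.1865.

Request:
{"api": "send_rows", "payload": {
  "slide": [
    [0, 0, 0],
    [0, 0, 0],
    [0, 0, 0],
    [0, 0, 0],
    [0, 0, 0]
  ],
  "rot": [
    [0, 0, 0.1865],
    [0, 0, 0.1865],
    [0, 0, 0.1865],
    [0, 0, 0.1865],
    [0, 0, 0.1865]
  ]
}}

```text
clock: 1.97
eef_pos: [0.4481, 0.0399, 0.1269]
ee_rot: [0.789, -0.614, -0.0, 0.0]
contact_force: [0.2, -0.5, -0.2]
width: 0.0602
gripper_force: 0.0
```

In the tool's units: -80 mm is -0.08, -51.3 mm is -0.0513, 0.244 rad is 0.0777.

Request:
{"api": "send_rows", "payload": {
  "slide": [
    [0.02, -0.0513, -0.04],
    [0.02, -0.0513, -0.04],
    [0.02, -0.0513, -0.06],
    [0.02, -0.0513, -0.08],
    [0.02, -0.0513, -0.08]
  ],
  "rot": [
    [0, 0, 0.0777],
    [0, 0, 0.0777],
    [0, 0, 0.0777],
    [0, 0, 0.0777],
    [0, 0, 0.0777]
  ]
}}

```text
clock: 2.38
eef_pos: [0.4652, -0.0111, 0.0436]
ee_rot: [0.857, -0.516, -0.003, 0.001]
contact_force: [-1.8, 0.0, -0.3]
width: 0.06
gripper_force: 0.0
```

```bash
python3 - <<'E'
from h import *
from rig import ctrl
o=ctrl.get_obs(); q=o["ee_rot"]; print(o["clock"],o["eef_pos"],2*np.degrees(np.arctan2(q[1],q[0]))-90,o["joint_pos"].round(2),ctrl.hold_point_z)
g=get_image("scene"); cv2.imwrite("pics/r1.png",cv2.resize(g["image"][120:280,170:370,::-1],(800,600),interpolation=cv2.INTER_CUBIC))
E
```

```text
2.3833 [ 0.46523307 -0.01105965  0.04357846] -152.13365943653304 [-0.2   0.21 -0.47  0.89 -0.   -2.25] 0.0187
```

View pics/r1.png

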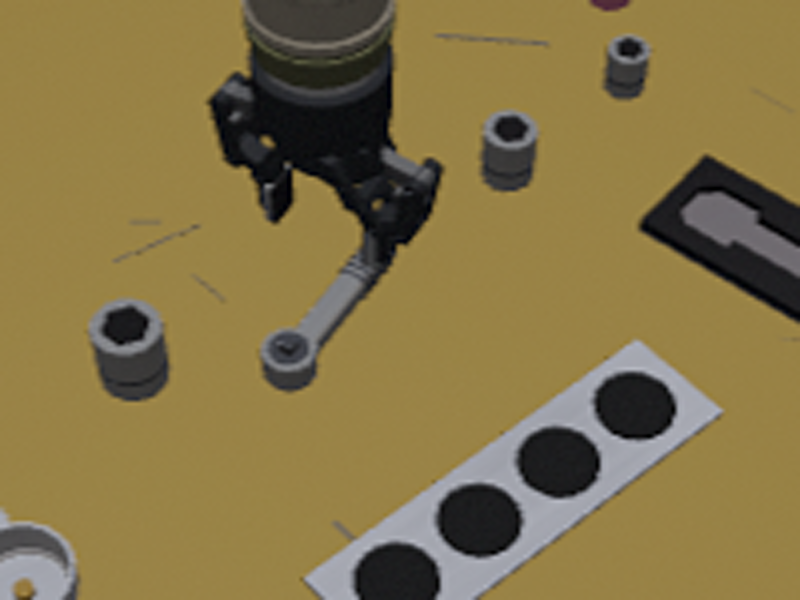

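In the tool's units: -36 mm is -0.036, -30 mm is -0.03.

Request:
{"api": "send_rows", "payload": {
  "slide": [
    [0.0015, 0, -0.015],
    [0.0025, 0, -0.03],
    [0.0025, 0, -0.036],
    [0.0025, 0, -0.036],
    [0.0025, 0, -0.036]
  ],
  "rot": [
    [0, 0, 0],
    [0, 0, 0],
    [0, 0, 0],
    [0, 0, 0],
    [0, 0, 0]
  ]
}}

```text
clock: 2.85
eef_pos: [0.4709, -0.011, 0.0117]
ee_rot: [0.857, -0.515, 0.0, -0.0]
contact_force: [0.4, -0.2, 0.1]
width: 0.0602
gripper_force: 0.0
```

```bash
python3 - <<'E'
from h import *
from rig import ctrl
o=ctrl.get_obs(); q=o["ee_rot"]; print(o["clock"],o["eef_pos"],2*np.degrees(np.arctan2(q[1],q[0]))-90,o["contact_force"])
E
```

```text
2.85 [ 0.47093312 -0.0110457   0.01173083] -152.0503266598655 [ 0.43319239 -0.19028612  0.12607525]
```

In the tool's units: -4.5 mm is -0.0045, -2.8 mm is -0.0028, 0.004 rad is 0.0013.

Request:
{"api": "send_rows", "payload": {
  "slide": [
    [-0.0028, -0.0004, -0.0045],
    [-0.0028, -0.0004, -0.0045]
  ],
  "rot": [
    [0, 0, 0.0013],
    [0, 0, 0.0013]
  ]
}}

```text
clock: 3.02
eef_pos: [0.4676, -0.0115, 0.0067]
ee_rot: [0.858, -0.514, 0.0, 0.0]
contact_force: [-0.2, -0.4, -0.2]
width: 0.0599
gripper_force: 0.0
```

Request:
{"api": "send_rows", "payload": {
  "slide": [
    [0, 0, 0],
    [0, 0, 0],
    [0, 0, 0],
    [0, 0, 0],
    [0, 0, 0]
  ],
  "rot": [
    [0, 0, 0],
    [0, 0, 0],
    [0, 0, 0],
    [0, 0, 0],
    [0, 0, 0]
  ],
  "hand": 0
}}

```text
clock: 3.43
eef_pos: [0.468, -0.0116, 0.0065]
ee_rot: [0.858, -0.514, 0.0, -0.0]
contact_force: [0.3, 0.4, 0.5]
width: 0.0004
gripper_force: 0.0
```

In the tool's units: 60 mm is 0.06, 40 mm is 0.04.

Request:
{"api": "send_rows", "payload": {
  "slide": [
    [0, 0, 0],
    [0, 0, 0],
    [0, 0, 0.015],
    [0, 0, 0.04],
    [0, 0, 0.06]
  ],
  "rot": [
    [0, 0, 0],
    [0, 0, 0],
    [0, 0, 0],
    [0, 0, 0],
    [0, 0, 0]
  ]
}}

```text
clock: 3.85
eef_pos: [0.4673, -0.0114, 0.067]
ee_rot: [0.858, -0.514, -0.001, 0.0]
contact_force: [0.9, -0.0, 1.1]
width: -0.0002
gripper_force: 0.0
```

```bash
python3 - <<'E'
from h import *
a=get_image("top"); g=get_image("scene")
A=cv2.resize(a["image"][140:240,180:330,::-1],(600,400),interpolation=cv2.INTER_CUBIC)
B=cv2.resize(g["image"][110:250,170:380,::-1],(600,400),interpolation=cv2.INTER_CUBIC)
o=np.vstack([A,B]); cv2.imwrite("pics/r2.png",cv2.resize(o,(450,600)))
print(proj(a,[[.468,-.0114,.02]]),proj(g,[[.468,-.0114,.02],[.4673,-.0114,.067]]))
try: print((fitobj(g,ratchet(),(.468,-.0114,2.063),True)[0]*[1e3,1e3,57.3]).round(1))
except Exception as e: print(e)
E
```

```text
[[269.20541386 180.11580026]] [[252.18674818 199.70695694]
 [251.60529484 188.22380964]]
[467.8 -11.1 118.2]
```

View pics/r2.png

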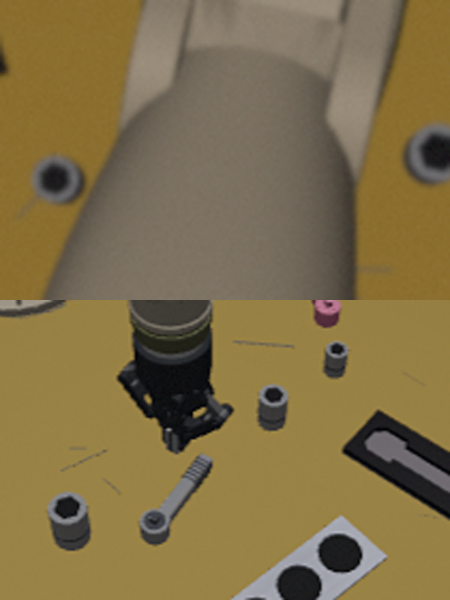

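The scene view shows the shut fingertips at about raw pixel (252,178), but the reported TCP projects to (252,188). The ratchet didn't move. So the real tip differs from the reported TCP, and I need to measure by how much.

```bash
python3 - <<'E'
from h import *
from rig import ctrl
g=get_image("scene"); o=ctrl.get_obs(); p=o["eef_pos"]; print(p,o["joint_pos"])
A=cv2.resize(g["image"][140:215,205:305,::-1],(800,600),interpolation=cv2.INTER_CUBIC)
A=cv2.convertScaleAbs(A,alpha=1.8)
for dz,c in((0,(0,0,255)),(.01,(0,255,0)),(.02,(255,0,0)),(.03,(255,255,0))):
    u=(proj(g,[p+[0,0,dz]])[0]-[205,140]+.5)*8; cv2.drawMarker(A,tuple(int(v) for v in u),c,0,14,2)
cv2.imwrite("pics/tip.png",A)
E
```

```text
[ 0.46949795 -0.01185909  0.0679059 ] [-1.96387048e-01  1.87022156e-01 -4.38109968e-01  9.41945202e-01
 -5.69928385e-05 -2.25870727e+00]
```

View pics/tip.png

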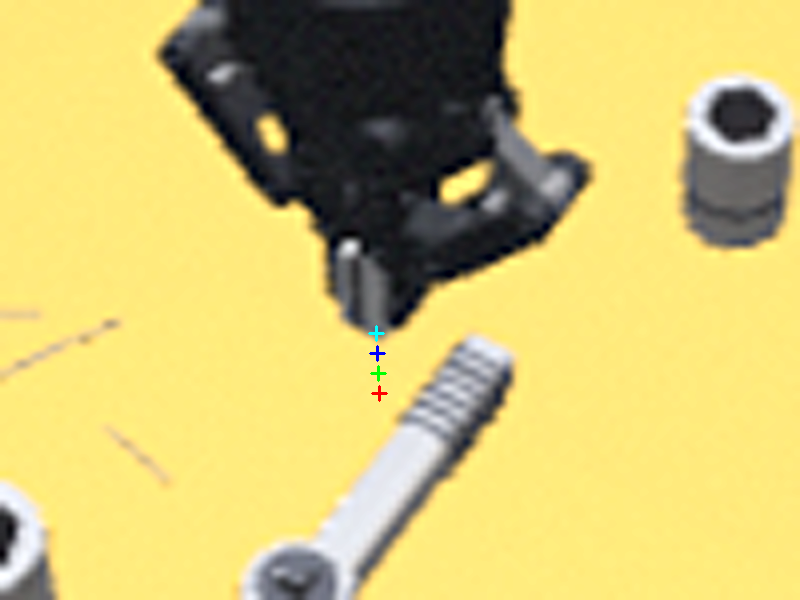

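The marked view puts the shut tip (378,325) about 30 mm above the reported TCP, so the reported pose is off along the tool. I'll confirm by touching the free bench gently at (420,-50).

In the tool's units: -64 mm is -0.064, -50 mm is -0.05.

Request:
{"api": "send_rows", "payload": {
  "slide": [
    [-0.03, -0.025, 0],
    [-0.05, -0.038, -0.015],
    [-0.05, -0.038, -0.04],
    [-0.05, -0.038, -0.064],
    [-0.05, -0.038, -0.064]
  ],
  "rot": [
    [0, 0, 0],
    [0, 0, 0],
    [0, 0, 0],
    [0, 0, 0],
    [0, 0, 0]
  ]
}}

```text
clock: 4.42
eef_pos: [0.4133, -0.0485, -0.0017]
ee_rot: [0.858, -0.514, -0.004, 0.001]
contact_force: [-1.5, 0.4, 0.6]
width: 0.0002
gripper_force: 0.0
```

In the tool's units: -12 mm is -0.012, -9 mm is -0.009.

Request:
{"api": "send_rows", "payload": {
  "slide": [
    [0, 0, -0.003],
    [0, 0, -0.006],
    [0, 0, -0.009],
    [0, 0, -0.012],
    [0, 0, -0.012]
  ],
  "rot": [
    [0, 0, 0],
    [0, 0, 0],
    [0, 0, 0],
    [0, 0, 0],
    [0, 0, 0]
  ]
}}

```text
clock: 4.83
eef_pos: [0.4182, -0.0495, -0.0095]
ee_rot: [0.858, -0.514, 0.0, -0.0]
contact_force: [-0.6, 0.0, -0.2]
width: 0.0001
gripper_force: 0.0
```

In the tool's units: -8 mm is -0.008, -6 mm is -0.006.

Request:
{"api": "send_rows", "payload": {
  "slide": [
    [0, 0, -0.003],
    [0, 0, -0.006],
    [0, 0, -0.008],
    [0, 0, -0.008]
  ],
  "rot": [
    [0, 0, 0],
    [0, 0, 0],
    [0, 0, 0],
    [0, 0, 0]
  ]
}}

```text
clock: 5.17
eef_pos: [0.4175, -0.0494, -0.018]
ee_rot: [0.858, -0.514, -0.0, 0.0]
contact_force: [-0.3, -0.1, -0.3]
width: -0.0004
gripper_force: 0.0
```

In the tool's units: -4 mm is -0.004, -2 mm is -0.002.

Request:
{"api": "send_rows", "payload": {
  "slide": [
    [0, 0, -0.002],
    [0, 0, -0.004],
    [0, 0, -0.004]
  ],
  "rot": [
    [0, 0, 0],
    [0, 0, 0],
    [0, 0, 0]
  ]
}}

```text
clock: 5.42
eef_pos: [0.4176, -0.0495, -0.0219]
ee_rot: [0.858, -0.514, -0.0, 0.0]
contact_force: [-0.2, 0.4, -0.3]
width: 0.0
gripper_force: 0.0
```

```bash
python3 - <<'E'
from h import *
from rig import ctrl
g=get_image("scene"); o=ctrl.get_obs(); p=o["eef_pos"]; print(p,o["contact_force"])
u=proj(g,[p])[0].astype(int); x,y=u[0]-50,u[1]-50
A=cv2.resize(g["image"][y:y+75,x:x+100,::-1],(800,600),interpolation=cv2.INTER_CUBIC)
A=cv2.convertScaleAbs(A,alpha=1.8)
for dz,c in((0,(0,0,255)),(-p[2],(0,255,0)),(.03,(255,0,0))):
    u=(proj(g,[p+[0,0,dz]])[0]-[x,y]+.5)*8; cv2.drawMarker(A,tuple(int(v) for v in u),c,0,14,2)
cv2.imwrite("pics/tip2.png",A); print(x,y)
E
```

```text
[ 0.4176339  -0.04950962 -0.02180481] [0.5308823  0.51007314 0.30409758]
179 151
```

View pics/tip2.png

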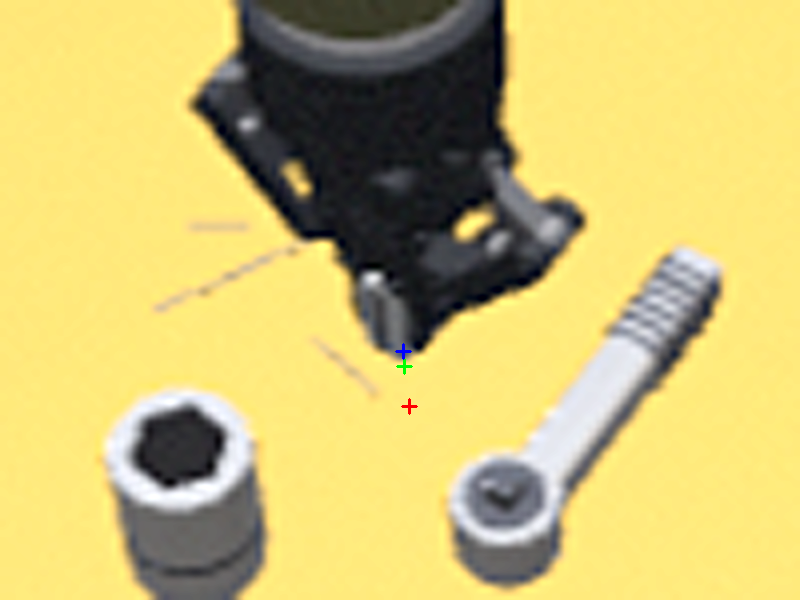

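In the tool's units: -5 mm is -0.005, -4 mm is -0.004.

Request:
{"api": "send_rows", "payload": {
  "slide": [
    [0, 0, -0.002],
    [0, 0, -0.004],
    [0, 0, -0.005],
    [0, 0, -0.005]
  ],
  "rot": [
    [0, 0, 0],
    [0, 0, 0],
    [0, 0, 0],
    [0, 0, 0]
  ]
}}

```text
clock: 5.8
eef_pos: [0.4176, -0.0495, -0.0269]
ee_rot: [0.858, -0.514, -0.0, 0.0]
contact_force: [0.6, 0.4, -0.3]
width: -0.0
gripper_force: 0.0
```

In the tool's units: -2 mm is -0.002, -1 mm is -0.001.

Request:
{"api": "send_rows", "payload": {
  "slide": [
    [0, 0, -0.001],
    [0, 0, -0.002],
    [0, 0, -0.002]
  ],
  "rot": [
    [0, 0, 0],
    [0, 0, 0],
    [0, 0, 0]
  ]
}}

```text
clock: 6.05
eef_pos: [0.4177, -0.0495, -0.0288]
ee_rot: [0.858, -0.514, -0.0, 0.0]
contact_force: [0.2, -0.1, -0.2]
width: -0.0004
gripper_force: 0.0
```

In the tool's units: -1.5 mm is -0.0015, -1 mm is -0.001.

Request:
{"api": "send_rows", "payload": {
  "slide": [
    [0, 0, -0.001],
    [0, 0, -0.0015],
    [0, 0, -0.0015]
  ],
  "rot": [
    [0, 0, 0],
    [0, 0, 0],
    [0, 0, 0]
  ]
}}

```text
clock: 6.3
eef_pos: [0.4178, -0.0495, -0.0302]
ee_rot: [0.858, -0.514, -0.0, 0.0]
contact_force: [-0.3, 0.1, -0.0]
width: -0.0001
gripper_force: 0.0
```

In the tool's units: -2 mm is -0.002, -1 mm is -0.001.

Request:
{"api": "send_rows", "payload": {
  "slide": [
    [0, 0, -0.001],
    [0, 0, -0.002],
    [0, 0, -0.002]
  ],
  "rot": [
    [0, 0, 0],
    [0, 0, 0],
    [0, 0, 0]
  ]
}}

```text
clock: 6.55
eef_pos: [0.4177, -0.0495, -0.0323]
ee_rot: [0.858, -0.514, -0.0, 0.0]
contact_force: [-0.6, 0.3, 0.0]
width: -0.0001
gripper_force: 0.0
```

In the tool's units: -1.5 mm is -0.0015, -1 mm is -0.001.

Request:
{"api": "send_rows", "payload": {
  "slide": [
    [0, 0, -0.001],
    [0, 0, -0.0015],
    [0, 0, -0.0015]
  ],
  "rot": [
    [0, 0, 0],
    [0, 0, 0],
    [0, 0, 0]
  ]
}}

```text
clock: 6.8
eef_pos: [0.4177, -0.0495, -0.0337]
ee_rot: [0.858, -0.514, -0.0, 0.0]
contact_force: [0.8, 0.2, 0.2]
width: 0.0002
gripper_force: 0.0
```

In the tool's units: -2 mm is -0.002, -1 mm is -0.001.

Request:
{"api": "send_rows", "payload": {
  "slide": [
    [0, 0, -0.001],
    [0, 0, -0.002],
    [0, 0, -0.002]
  ],
  "rot": [
    [0, 0, 0],
    [0, 0, 0],
    [0, 0, 0]
  ]
}}

```text
clock: 7.05
eef_pos: [0.4177, -0.0495, -0.0358]
ee_rot: [0.858, -0.514, -0.0, 0.0]
contact_force: [-0.5, 1.0, 0.5]
width: -0.0
gripper_force: 0.0
```

In the tool's units: -1.5 mm is -0.0015, -1 mm is -0.001.

Request:
{"api": "send_rows", "payload": {
  "slide": [
    [0, 0, -0.001],
    [0, 0, -0.0015],
    [0, 0, -0.0015]
  ],
  "rot": [
    [0, 0, 0],
    [0, 0, 0],
    [0, 0, 0]
  ]
}}

```text
clock: 7.3
eef_pos: [0.4177, -0.0495, -0.0372]
ee_rot: [0.858, -0.514, -0.0, 0.0]
contact_force: [-0.7, -0.1, -0.4]
width: -0.0002
gripper_force: 0.0
```

In the tool's units: -2 mm is -0.002, -1 mm is -0.001.

Request:
{"api": "send_rows", "payload": {
  "slide": [
    [0, 0, -0.001],
    [0, 0, -0.002],
    [0, 0, -0.002]
  ],
  "rot": [
    [0, 0, 0],
    [0, 0, 0],
    [0, 0, 0]
  ]
}}

```text
clock: 7.55
eef_pos: [0.4177, -0.0495, -0.0393]
ee_rot: [0.858, -0.514, -0.0, 0.0]
contact_force: [-0.2, -0.1, -0.0]
width: 0.0
gripper_force: 0.0
```

In the tool's units: -1.5 mm is -0.0015, -1 mm is -0.001.

Request:
{"api": "send_rows", "payload": {
  "slide": [
    [0, 0, -0.001],
    [0, 0, -0.0015],
    [0, 0, -0.0015]
  ],
  "rot": [
    [0, 0, 0],
    [0, 0, 0],
    [0, 0, 0]
  ]
}}

```text
clock: 7.8
eef_pos: [0.4178, -0.0495, -0.0395]
ee_rot: [0.858, -0.514, 0.0, 0.0]
contact_force: [-4.3, 0.7, 15.5]
width: 0.0007
gripper_force: 7.7
```

```bash
python3 - <<'E'
from h import *
from rig import ctrl
g=get_image("scene"); o=ctrl.get_obs(); p=o["eef_pos"]; print(p,o["contact_force"],o["joint_pos"])
x,y=205,163
A=cv2.resize(g["image"][y:y+48,x:x+64,::-1],(800,600),interpolation=cv2.INTER_CUBIC)
A=cv2.convertScaleAbs(A,alpha=2.5)
for z,c in((0,(0,0,255)),(.01,(0,255,0))):
    u=(proj(g,[[p[0],p[1],z]])[0]-[x,y]+.5)*12.5; cv2.drawMarker(A,tuple(int(v) for v in u),c,0,14,2)
cv2.imwrite("pics/tip3.png",A)
E
```

```text
[ 0.41785655 -0.04953628 -0.03951836] [-4.19726484  1.6365137  15.02805362] [-3.09152143e-01  2.42408219e-01 -6.90481671e-01  6.37640649e-01
 -1.60587796e-04 -2.37151871e+00]
```

View pics/tip3.png

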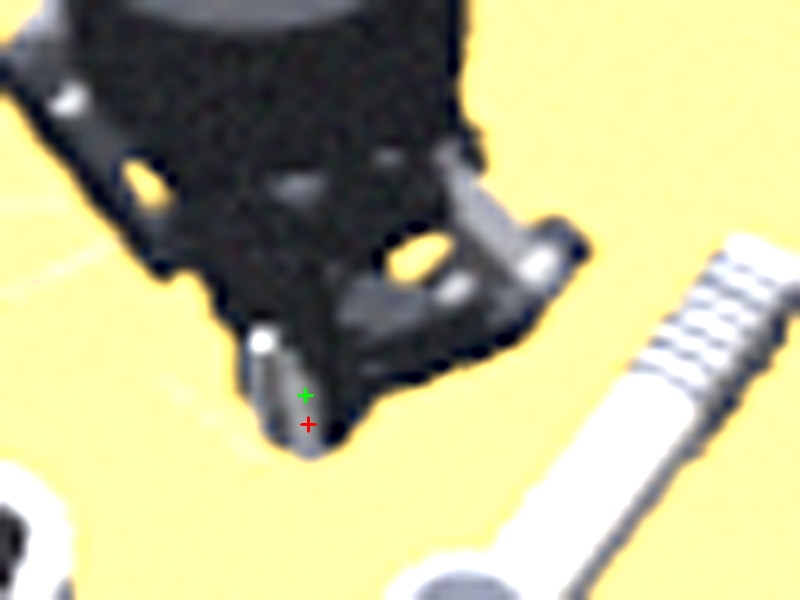

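Contact came at reported z = -39.5 mm with the lateral position right. The true fingertip is therefore 39.5 mm above the reported z. Going back to the ratchet with that correction.

In the tool's units: 60 mm is 0.06, 50.3 mm is 0.0503.

Request:
{"api": "send_rows", "payload": {
  "slide": [
    [0, 0, 0.03],
    [0, 0, 0.06],
    [0.025, 0.019, 0.06],
    [0.0503, 0.0381, 0.06],
    [0.0503, 0.0381, 0.06]
  ],
  "rot": [
    [0, 0, 0],
    [0, 0, 0],
    [0, 0, 0],
    [0, 0, 0],
    [0, 0, 0]
  ],
  "hand": 60
}}

```text
clock: 8.27
eef_pos: [0.474, -0.0101, 0.021]
ee_rot: [0.858, -0.513, 0.003, -0.002]
contact_force: [0.1, -0.5, -0.1]
width: 0.0597
gripper_force: 0.0
```

In the tool's units: -51 mm is -0.051, -45 mm is -0.045.

Request:
{"api": "send_rows", "payload": {
  "slide": [
    [0, 0, -0.015],
    [0, 0, -0.03],
    [0, 0, -0.045],
    [0, 0, -0.051],
    [0, 0, -0.051]
  ],
  "rot": [
    [0, 0, 0],
    [0, 0, 0],
    [0, 0, 0],
    [0, 0, 0],
    [0, 0, 0]
  ]
}}

```text
clock: 8.68
eef_pos: [0.4661, -0.0112, -0.0332]
ee_rot: [0.858, -0.514, -0.002, 0.001]
contact_force: [-0.3, -0.3, -0.9]
width: 0.0599
gripper_force: 0.0
```

Request:
{"api": "send_rows", "payload": {
  "slide": [
    [0, 0, 0],
    [0, 0, 0],
    [0, 0, 0],
    [0, 0, 0],
    [0, 0, 0]
  ],
  "rot": [
    [0, 0, 0],
    [0, 0, 0],
    [0, 0, 0],
    [0, 0, 0],
    [0, 0, 0]
  ],
  "hand": 0
}}

```text
clock: 9.1
eef_pos: [0.469, -0.0117, -0.0306]
ee_rot: [0.858, -0.514, 0.001, -0.0]
contact_force: [-1.7, -0.9, 6.6]
width: 0.0164
gripper_force: 59.8
```

In the tool's units: 70 mm is 0.07, 65 mm is 0.065.

Request:
{"api": "send_rows", "payload": {
  "slide": [
    [0, 0, 0.01],
    [0, 0, 0.025],
    [0, 0, 0.045],
    [0, 0, 0.065],
    [0, 0, 0.07]
  ],
  "rot": [
    [0, 0, 0],
    [0, 0, 0],
    [0, 0, 0],
    [0, 0, 0],
    [0, 0, 0]
  ]
}}

```text
clock: 9.52
eef_pos: [0.4699, -0.0118, 0.041]
ee_rot: [0.858, -0.514, 0.002, -0.001]
contact_force: [0.8, -0.6, -1.9]
width: 0.0161
gripper_force: 59.0
```

In the tool's units: 140 mm is 0.14, 115 mm is 0.115, -0.6 rad is -0.191.

Request:
{"api": "send_rows", "payload": {
  "slide": [
    [0.01, 0.03, 0],
    [0.02, 0.06, 0],
    [0.03, 0.09, 0],
    [0.04, 0.115, 0],
    [0.05, 0.14, 0]
  ],
  "rot": [
    [0, 0, -0.0382],
    [0, 0, -0.0764],
    [0, 0, -0.1146],
    [0, 0, -0.1528],
    [0, 0, -0.191]
  ]
}}

```text
clock: 9.93
eef_pos: [0.5179, 0.13, 0.0375]
ee_rot: [-0.666, 0.746, 0.0, -0.0]
contact_force: [1.0, 0.1, -2.9]
width: 0.0164
gripper_force: 59.1
```

In the tool's units: 125.4 mm is 0.1254, 100 mm is 0.1, -0.6 rad is -0.191.

Request:
{"api": "send_rows", "payload": {
  "slide": [
    [0.01, 0.025, 0],
    [0.02, 0.05, 0],
    [0.03, 0.075, 0],
    [0.04, 0.1, 0],
    [0.0518, 0.1254, 0]
  ],
  "rot": [
    [0, 0, -0.0382],
    [0, 0, -0.0764],
    [0, 0, -0.1146],
    [0, 0, -0.1528],
    [0, 0, -0.191]
  ]
}}

```text
clock: 10.35
eef_pos: [0.5693, 0.2551, 0.0371]
ee_rot: [-0.415, 0.91, 0.0, -0.001]
contact_force: [-0.2, -0.1, -2.6]
width: 0.0162
gripper_force: 59.1
```

In the tool's units: -0.52 rad is -0.1655.

Request:
{"api": "send_rows", "payload": {
  "slide": [
    [0, 0, 0],
    [0, 0, 0],
    [0, 0, 0],
    [0, 0, 0],
    [0, 0, 0]
  ],
  "rot": [
    [0, 0, -0.0382],
    [0, 0, -0.0764],
    [0, 0, -0.1146],
    [0, 0, -0.1528],
    [0, 0, -0.1655]
  ]
}}

```text
clock: 10.77
eef_pos: [0.5692, 0.2539, 0.0369]
ee_rot: [-0.168, 0.986, -0.0, -0.001]
contact_force: [-0.5, -0.3, -2.7]
width: 0.0164
gripper_force: 59.1
```

```bash
cat > st.py <<'E'
from rig import ctrl
import numpy as np
o=ctrl.get_obs(); q=o["ee_rot"]; p=o["eef_pos"]*1e3
print(round(o["clock"],2),"xy",p[:2].round(1),"realz",round(p[2]+39.5,1),"yang",round((2*np.degrees(np.arctan2(q[1],q[0]))-90)%360,2),"F",o["contact_force"].round(1),"w",round(o["width"]*1e3,1),"j",o["joint_pos"].round(2))
E
python3 st.py
```

```text
10.77 xy [569.2 253.9] realz 76.4 yang 109.32 F [-0.5 -0.3 -2.7] w 16.4 j [ 0.29  0.49 -0.08  1.    0.   -0.05]
```

In the tool's units: -52 mm is -0.052, -48 mm is -0.048, 0.003 rad is 0.001.

Request:
{"api": "send_rows", "payload": {
  "slide": [
    [0.0004, 0, -0.02],
    [0.0004, 0, -0.04],
    [0.0004, 0, -0.048],
    [0.0004, 0, -0.052],
    [0.0004, 0, -0.052]
  ],
  "rot": [
    [0, 0, 0],
    [0, 0, 0.001],
    [0, 0, 0.001],
    [0, 0, 0.001],
    [0, 0, 0.001]
  ]
}}

```text
clock: 11.18
eef_pos: [0.569, 0.2536, -0.0152]
ee_rot: [-0.172, 0.985, -0.0, -0.002]
contact_force: [-0.4, -0.9, -2.0]
width: 0.0163
gripper_force: 59.0
```

In the tool's units: -6 mm is -0.006, -4 mm is -0.004.

Request:
{"api": "send_rows", "payload": {
  "slide": [
    [0, 0, -0.002],
    [0, 0, -0.004],
    [0, 0, -0.006],
    [0, 0, -0.006]
  ],
  "rot": [
    [0, 0, 0],
    [0, 0, 0],
    [0, 0, 0],
    [0, 0, 0]
  ]
}}

```text
clock: 11.52
eef_pos: [0.5707, 0.254, -0.0193]
ee_rot: [-0.172, 0.985, 0.0, 0.0]
contact_force: [0.5, -1.6, -2.2]
width: 0.0165
gripper_force: 59.0
```

```bash
python3 st.py; python3 - <<'E'
from h import *
g=get_image("scene"); A=cv2.resize(g["image"][135:235,310:443,::-1],(800,600),interpolation=cv2.INTER_CUBIC)
cv2.imwrite("pics/tray1.png",cv2.convertScaleAbs(A,alpha=2))
E
```

```text
11.52 xy [570.7 254. ] realz 20.2 yang 109.78 F [ 0.5 -1.6 -2.2] w 16.5 j [ 0.29  0.54 -0.15  0.88  0.   -0.05]
```

View pics/tray1.png

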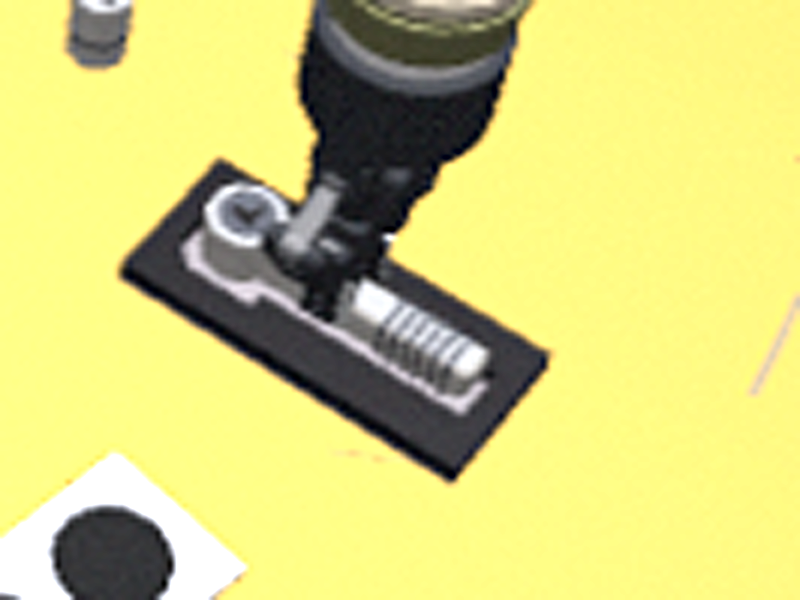

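The view shows the ratchet well aligned over its cutout, head (245,225) over the pocket and handle along the channel. Lowering it.

In the tool's units: -4 mm is -0.004, -2 mm is -0.002, -0.003 rad is -0.001.

Request:
{"api": "send_rows", "payload": {
  "slide": [
    [-0.0005, 0, -0.002],
    [-0.0005, 0, -0.004],
    [-0.0005, 0, -0.004]
  ],
  "rot": [
    [0, 0, -0.001],
    [0, 0, -0.001],
    [0, 0, -0.001]
  ]
}}

```text
clock: 11.82
eef_pos: [0.5695, 0.2539, -0.024]
ee_rot: [-0.17, 0.985, 0.0, -0.0]
contact_force: [-0.7, 0.1, -2.2]
width: 0.016
gripper_force: 59.0
```

In the tool's units: -1.5 mm is -0.0015.

Request:
{"api": "send_rows", "payload": {
  "slide": [
    [0, 0, -0.0015],
    [0, 0, -0.0015],
    [0, 0, -0.0015]
  ],
  "rot": [
    [0, 0, 0],
    [0, 0, 0],
    [0, 0, 0]
  ]
}}

```text
clock: 12.07
eef_pos: [0.5697, 0.2539, -0.0252]
ee_rot: [-0.17, 0.985, 0.0, -0.0]
contact_force: [0.5, -0.1, -2.0]
width: 0.0158
gripper_force: 59.0
```

In the tool's units: 30 mm is 0.03.

Request:
{"api": "send_rows", "payload": {
  "slide": [
    [0, 0, 0],
    [0, 0, 0],
    [0, 0, 0],
    [0, 0, 0.03],
    [0, 0, 0.03]
  ],
  "rot": [
    [0, 0, 0],
    [0, 0, 0],
    [0, 0, 0],
    [0, 0, 0],
    [0, 0, 0]
  ],
  "hand": 40
}}

```text
clock: 12.48
eef_pos: [0.5727, 0.2549, 0.0093]
ee_rot: [-0.17, 0.985, 0.0, 0.003]
contact_force: [1.3, 0.4, 0.4]
width: 0.0401
gripper_force: 0.0
```

In the tool's units: -15 mm is -0.015, -8 mm is -0.008.

Request:
{"api": "send_rows", "payload": {
  "slide": [
    [0, 0, 0],
    [0, 0, 0],
    [0, 0, 0],
    [0, 0, -0.008],
    [0, 0, -0.015]
  ],
  "rot": [
    [0, 0, 0],
    [0, 0, 0],
    [0, 0, 0],
    [0, 0, 0],
    [0, 0, 0]
  ],
  "hand": 0
}}

```text
clock: 12.9
eef_pos: [0.5696, 0.2539, -0.0111]
ee_rot: [-0.17, 0.985, 0.0, -0.0]
contact_force: [1.1, 0.5, -0.5]
width: 0.0001
gripper_force: 0.0
```

In the tool's units: -5 mm is -0.005, -4.5 mm is -0.0045.

Request:
{"api": "send_rows", "payload": {
  "slide": [
    [0, 0, -0.0015],
    [0, 0, -0.003],
    [0, 0, -0.0045],
    [0, 0, -0.005],
    [0, 0, -0.005]
  ],
  "rot": [
    [0, 0, 0],
    [0, 0, 0],
    [0, 0, 0],
    [0, 0, 0],
    [0, 0, 0]
  ]
}}

```text
clock: 13.32
eef_pos: [0.5699, 0.254, -0.0152]
ee_rot: [-0.17, 0.985, 0.0, 0.0]
contact_force: [-0.3, 0.8, 0.7]
width: 0.0002
gripper_force: 0.0
```

```bash
python3 st.py
```

```text
13.32 xy [569.9 254. ] realz 24.3 yang 109.61 F [-0.3  0.8  0.7] w 0.2 j [ 0.29  0.54 -0.14  0.89  0.   -0.05]
```

In the tool's units: -2 mm is -0.002, -1 mm is -0.001.

Request:
{"api": "send_rows", "payload": {
  "slide": [
    [0, 0, -0.001],
    [0, 0, -0.002],
    [0, 0, -0.002]
  ],
  "rot": [
    [0, 0, 0],
    [0, 0, 0],
    [0, 0, 0]
  ]
}}

```text
clock: 13.57
eef_pos: [0.5702, 0.254, -0.0155]
ee_rot: [-0.17, 0.985, 0.0, 0.001]
contact_force: [-3.2, -1.5, 9.3]
width: 0.0001
gripper_force: 4.5
```

In the tool's units: -2.5 mm is -0.0025, -1 mm is -0.001.

Request:
{"api": "send_rows", "payload": {
  "slide": [
    [0, 0, -0.001],
    [0, 0, -0.0025],
    [0, 0, -0.0025]
  ],
  "rot": [
    [0, 0, 0],
    [0, 0, 0],
    [0, 0, 0]
  ]
}}

```text
clock: 13.82
eef_pos: [0.5702, 0.2541, -0.0155]
ee_rot: [-0.17, 0.985, 0.0, 0.001]
contact_force: [-9.6, -3.2, 24.2]
width: -0.0001
gripper_force: 11.9
```

The ratchet is home: handle top met at 24.0 mm, held at 24 N. Next is socket_l.

In the tool's units: 75 mm is 0.075, 60 mm is 0.06, 0.4 rad is 0.1273.

Request:
{"api": "send_rows", "payload": {
  "slide": [
    [0, 0, 0.03],
    [0, 0, 0.06],
    [-0.015, -0.01, 0.075],
    [-0.03, -0.021, 0.075],
    [-0.05, -0.036, 0.075]
  ],
  "rot": [
    [0, 0, 0],
    [0, 0, 0.0318],
    [0, 0, 0.0637],
    [0, 0, 0.0955],
    [0, 0, 0.1273]
  ],
  "hand": 65
}}

```text
clock: 14.23
eef_pos: [0.522, 0.2186, 0.0574]
ee_rot: [-0.365, 0.931, -0.0, 0.003]
contact_force: [0.2, -1.3, -0.3]
width: 0.0604
gripper_force: 0.0
```

In the tool's units: -99.5 mm is -0.0995, -80 mm is -0.08, 0.55 rad is 0.1751.

Request:
{"api": "send_rows", "payload": {
  "slide": [
    [-0.02, -0.014, 0],
    [-0.04, -0.028, 0],
    [-0.06, -0.042, 0],
    [-0.08, -0.056, 0],
    [-0.0995, -0.0702, 0]
  ],
  "rot": [
    [0, 0, 0.035],
    [0, 0, 0.07],
    [0, 0, 0.105],
    [0, 0, 0.1401],
    [0, 0, 0.1751]
  ]
}}

```text
clock: 14.65
eef_pos: [0.4195, 0.1473, 0.0556]
ee_rot: [-0.604, 0.797, -0.0, 0.0]
contact_force: [-0.2, -0.3, 0.7]
width: 0.0651
gripper_force: 0.0
```

In the tool's units: 0.45 rad is 0.1432.

Request:
{"api": "send_rows", "payload": {
  "slide": [
    [0, 0, 0],
    [0, 0, 0],
    [0, 0, 0],
    [0, 0, 0],
    [0, 0, 0]
  ],
  "rot": [
    [0, 0, 0.035],
    [0, 0, 0.07],
    [0, 0, 0.105],
    [0, 0, 0.1401],
    [0, 0, 0.1432]
  ]
}}

```text
clock: 15.07
eef_pos: [0.4206, 0.1478, 0.0558]
ee_rot: [0.766, -0.643, 0.0, -0.0]
contact_force: [-0.1, -0.8, 0.2]
width: 0.0648
gripper_force: 0.0
```

```bash
python3 st.py
```

```text
15.07 xy [420.6 147.8] realz 95.3 yang 189.99 F [-0.1 -0.8  0.2] w 64.8 j [ 0.16  0.16 -0.51  0.9   0.   -1.59]
```

In the tool's units: -81 mm is -0.081, -70 mm is -0.07.

Request:
{"api": "send_rows", "payload": {
  "slide": [
    [0, 0, -0.025],
    [0, 0, -0.05],
    [0, 0, -0.07],
    [0, 0, -0.081],
    [0, 0, -0.081]
  ],
  "rot": [
    [0, 0, 0],
    [0, 0, 0],
    [0, 0, 0],
    [0, 0, 0],
    [0, 0, 0]
  ]
}}

```text
clock: 15.48
eef_pos: [0.4181, 0.1474, -0.0277]
ee_rot: [0.764, -0.645, -0.001, 0.002]
contact_force: [-0.9, 0.1, 0.5]
width: 0.065
gripper_force: 0.0
```

Request:
{"api": "send_rows", "payload": {
  "slide": [
    [0, 0, 0],
    [0, 0, 0],
    [0, 0, 0],
    [0, 0, 0],
    [0, 0, 0]
  ],
  "rot": [
    [0, 0, 0],
    [0, 0, 0],
    [0, 0, 0],
    [0, 0, 0],
    [0, 0, 0]
  ],
  "hand": 20
}}

```text
clock: 15.9
eef_pos: [0.4217, 0.148, -0.0243]
ee_rot: [0.765, -0.644, 0.001, -0.001]
contact_force: [-0.8, 0.4, 5.9]
width: 0.0333
gripper_force: 59.9
```

In the tool's units: 80 mm is 0.08, 70 mm is 0.07.

Request:
{"api": "send_rows", "payload": {
  "slide": [
    [0, 0, 0.005],
    [0, 0, 0.02],
    [0, 0, 0.045],
    [0, 0, 0.07],
    [0, 0, 0.08]
  ],
  "rot": [
    [0, 0, 0],
    [0, 0, 0],
    [0, 0, 0],
    [0, 0, 0],
    [0, 0, 0]
  ]
}}

```text
clock: 16.32
eef_pos: [0.4217, 0.148, 0.0574]
ee_rot: [0.765, -0.644, 0.001, -0.001]
contact_force: [0.7, 0.6, -2.5]
width: 0.0334
gripper_force: 59.9
```

In the tool's units: 170 mm is 0.17, 140 mm is 0.14.

Request:
{"api": "send_rows", "payload": {
  "slide": [
    [0.035, -0.017, 0],
    [0.07, -0.034, 0],
    [0.105, -0.051, 0],
    [0.14, -0.067, 0],
    [0.17, -0.082, 0]
  ],
  "rot": [
    [0, 0, 0],
    [0, 0, 0],
    [0, 0, 0],
    [0, 0, 0],
    [0, 0, 0]
  ]
}}

```text
clock: 16.73
eef_pos: [0.5923, 0.0646, 0.0546]
ee_rot: [0.765, -0.644, 0.0, -0.0]
contact_force: [1.0, 0.1, -1.8]
width: 0.0333
gripper_force: 60.2
```

In the tool's units: -57 mm is -0.057, 41.3 mm is 0.0413.

Request:
{"api": "send_rows", "payload": {
  "slide": [
    [0.025, -0.012, 0],
    [0.0413, -0.0198, -0.015],
    [0.0413, -0.0198, -0.04],
    [0.0413, -0.0198, -0.057],
    [0.0413, -0.0198, -0.057]
  ],
  "rot": [
    [0, 0, 0],
    [0, 0, 0],
    [0, 0, 0],
    [0, 0, 0],
    [0, 0, 0]
  ]
}}

```text
clock: 17.15
eef_pos: [0.6279, 0.0457, -0.0071]
ee_rot: [0.765, -0.644, -0.003, 0.003]
contact_force: [-1.3, -0.2, -2.9]
width: 0.034
gripper_force: 60.2
```

In the tool's units: -9 mm is -0.009, -6 mm is -0.006.

Request:
{"api": "send_rows", "payload": {
  "slide": [
    [0, 0, -0.003],
    [0, 0, -0.006],
    [0, 0, -0.009],
    [0, 0, -0.009]
  ],
  "rot": [
    [0, 0, 0],
    [0, 0, 0],
    [0, 0, 0],
    [0, 0, 0]
  ]
}}

```text
clock: 17.48
eef_pos: [0.6321, 0.0461, -0.0108]
ee_rot: [0.765, -0.644, 0.0, -0.0]
contact_force: [0.2, -0.2, -1.7]
width: 0.0335
gripper_force: 60.2
```

```bash
python3 st.py
```

```text
17.48 xy [632.1  46.1] realz 28.7 yang 189.84 F [ 0.2 -0.2 -1.7] w 33.5 j [-0.05  0.55 -0.11  0.91 -0.   -1.8 ]
```

In the tool's units: -3 mm is -0.003, -1.5 mm is -0.0015.

Request:
{"api": "send_rows", "payload": {
  "slide": [
    [0, 0, -0.0015],
    [0, 0, -0.003],
    [0, 0, -0.003]
  ],
  "rot": [
    [0, 0, 0],
    [0, 0, 0],
    [0, 0, 0]
  ]
}}

```text
clock: 17.73
eef_pos: [0.6317, 0.046, -0.0143]
ee_rot: [0.765, -0.644, 0.0, -0.0]
contact_force: [-0.3, -0.5, -0.3]
width: 0.0338
gripper_force: 60.2
```

In the tool's units: -1.5 mm is -0.0015, -1 mm is -0.001.

Request:
{"api": "send_rows", "payload": {
  "slide": [
    [0, 0, -0.001],
    [0, 0, -0.0015],
    [0, 0, -0.0015]
  ],
  "rot": [
    [0, 0, 0],
    [0, 0, 0],
    [0, 0, 0]
  ]
}}

```text
clock: 17.98
eef_pos: [0.6319, 0.046, -0.0153]
ee_rot: [0.765, -0.644, 0.0, -0.0]
contact_force: [-2.2, 0.7, 3.6]
width: 0.0336
gripper_force: 60.9
```

In the tool's units: 40 mm is 0.04, 15 mm is 0.015.

Request:
{"api": "send_rows", "payload": {
  "slide": [
    [0, 0, 0],
    [0, 0, 0],
    [0, 0, 0],
    [0, 0, 0.015],
    [0, 0, 0.04]
  ],
  "rot": [
    [0, 0, 0],
    [0, 0, 0],
    [0, 0, 0],
    [0, 0, 0],
    [0, 0, 0]
  ],
  "hand": 62
}}

```text
clock: 18.4
eef_pos: [0.6289, 0.046, 0.0211]
ee_rot: [0.765, -0.644, -0.003, 0.002]
contact_force: [0.0, 0.1, -0.7]
width: 0.0621
gripper_force: 0.0
```

Request:
{"api": "send_rows", "payload": {
  "slide": [
    [0, 0, 0.03],
    [-0.025, 0.022, 0.03],
    [-0.052, 0.046, 0.03],
    [-0.079, 0.07, 0.03],
    [-0.106, 0.094, 0.03]
  ],
  "rot": [
    [0, 0, 0],
    [0, 0, 0],
    [0, 0, 0],
    [0, 0, 0],
    [0, 0, 0]
  ]
}}

```text
clock: 18.82
eef_pos: [0.5247, 0.1405, 0.054]
ee_rot: [0.765, -0.644, 0.0, -0.0]
contact_force: [-0.5, 0.1, 1.2]
width: 0.0617
gripper_force: 0.0
```

In the tool's units: -132.6 mm is -0.1326, 119.3 mm is 0.1193.

Request:
{"api": "send_rows", "payload": {
  "slide": [
    [-0.027, 0.024, 0],
    [-0.054, 0.048, 0],
    [-0.081, 0.072, 0],
    [-0.108, 0.096, 0],
    [-0.1326, 0.1193, 0]
  ],
  "rot": [
    [0, 0, 0],
    [0, 0, 0],
    [0, 0, 0],
    [0, 0, 0],
    [0, 0, 0]
  ]
}}

```text
clock: 19.23
eef_pos: [0.3914, 0.2601, 0.054]
ee_rot: [0.765, -0.644, -0.0, -0.0]
contact_force: [0.1, 1.1, -0.1]
width: 0.0623
gripper_force: 0.0
```

In the tool's units: -40 mm is -0.04, -20 mm is -0.02.

Request:
{"api": "send_rows", "payload": {
  "slide": [
    [0, 0, 0],
    [0, 0, -0.02],
    [0, 0, -0.04],
    [0, 0, -0.04],
    [0, 0, -0.04]
  ],
  "rot": [
    [0, 0, 0],
    [0, 0, 0],
    [0, 0, 0],
    [0, 0, 0],
    [0, 0, 0]
  ]
}}

```text
clock: 19.65
eef_pos: [0.3921, 0.2587, 0.0133]
ee_rot: [0.765, -0.644, -0.001, 0.001]
contact_force: [-0.9, -0.1, 0.9]
width: 0.0623
gripper_force: 0.0
```

```bash
python3 st.py; python3 - <<'E'
from h import *
for n in("top","scene"):
  g=get_image(n)
  try:
    q,c=fitobj(g,sock("m"),(.3932,.2593,0),False); print("m",n,(q*1e3).round(1),c)
  except Exception as e: print(n,e)
E
```

```text
19.65 xy [392.1 258.7] realz 52.8 yang 189.82 F [-0.9 -0.1  0.9] w 62.3 j [ 0.41  0.25 -0.51  0.81 -0.   -1.33]
m top [386.1 297.3   0. ] 1003.3779953979624
m scene [393.6 261.4   0. ] 429.81122016614756
```

In the tool's units: -43 mm is -0.043, -35 mm is -0.035.

Request:
{"api": "send_rows", "payload": {
  "slide": [
    [0, 0, -0.02],
    [0, 0, -0.035],
    [0, 0, -0.043],
    [0, 0, -0.043],
    [0, 0, -0.043]
  ],
  "rot": [
    [0, 0, 0],
    [0, 0, 0],
    [0, 0, 0],
    [0, 0, 0],
    [0, 0, 0]
  ]
}}

```text
clock: 20.17
eef_pos: [0.3934, 0.2592, -0.0286]
ee_rot: [0.765, -0.644, -0.0, 0.0]
contact_force: [0.2, 0.8, 0.1]
width: 0.062
gripper_force: 0.0
```

Request:
{"api": "send_rows", "payload": {
  "slide": [
    [0, 0, 0],
    [0, 0, 0],
    [0, 0, 0],
    [0, 0, 0],
    [0, 0, 0]
  ],
  "rot": [
    [0, 0, 0],
    [0, 0, 0],
    [0, 0, 0],
    [0, 0, 0],
    [0, 0, 0]
  ],
  "hand": 12
}}

```text
clock: 20.58
eef_pos: [0.3939, 0.2596, -0.028]
ee_rot: [0.765, -0.644, 0.0, -0.001]
contact_force: [-0.3, -0.6, 5.7]
width: 0.0265
gripper_force: 58.8
```

```bash
python3 st.py
```

```text
20.58 xy [393.9 259.6] realz 11.5 yang 189.83 F [-0.3 -0.6  5.7] w 26.5 j [ 0.41  0.31 -0.56  0.7  -0.   -1.33]
```

Request:
{"api": "send_rows", "payload": {
  "slide": [
    [0, 0, 0.005],
    [0, 0, 0.02],
    [0, 0, 0.045],
    [0, 0, 0.07],
    [0, 0, 0.083]
  ],
  "rot": [
    [0, 0, 0],
    [0, 0, 0],
    [0, 0, 0],
    [0, 0, 0],
    [0, 0, 0]
  ]
}}

```text
clock: 21.0
eef_pos: [0.3941, 0.2598, 0.0567]
ee_rot: [0.765, -0.644, 0.001, -0.001]
contact_force: [0.7, -0.1, -0.8]
width: 0.0265
gripper_force: 59.1
```

Request:
{"api": "send_rows", "payload": {
  "slide": [
    [0.02, -0.022, 0],
    [0.044, -0.048, 0],
    [0.068, -0.075, 0],
    [0.092, -0.101, 0],
    [0.116, -0.128, 0]
  ],
  "rot": [
    [0, 0, 0],
    [0, 0, 0],
    [0, 0, 0],
    [0, 0, 0],
    [0, 0, 0]
  ]
}}

```text
clock: 21.42
eef_pos: [0.5099, 0.1301, 0.0544]
ee_rot: [0.765, -0.644, 0.0, -0.0]
contact_force: [1.0, 0.5, -1.5]
width: 0.0264
gripper_force: 59.1
```

In the tool's units: -130 mm is -0.13, 118 mm is 0.118.

Request:
{"api": "send_rows", "payload": {
  "slide": [
    [0.024, -0.026, 0],
    [0.048, -0.053, 0],
    [0.072, -0.079, 0],
    [0.096, -0.105, 0],
    [0.118, -0.13, 0]
  ],
  "rot": [
    [0, 0, 0],
    [0, 0, 0],
    [0, 0, 0],
    [0, 0, 0],
    [0, 0, 0]
  ]
}}

```text
clock: 21.83
eef_pos: [0.6281, -0.0004, 0.0541]
ee_rot: [0.765, -0.644, 0.0, -0.0]
contact_force: [0.5, 0.1, -1.0]
width: 0.0263
gripper_force: 59.1
```

In the tool's units: -67 mm is -0.067, -65 mm is -0.065.

Request:
{"api": "send_rows", "payload": {
  "slide": [
    [0.0152, -0.0163, 0],
    [0.0152, -0.0163, -0.02],
    [0.0152, -0.0163, -0.045],
    [0.0152, -0.0163, -0.065],
    [0.0152, -0.0163, -0.067]
  ],
  "rot": [
    [0, 0, 0],
    [0, 0, 0],
    [0, 0, 0],
    [0, 0, 0],
    [0, 0, 0]
  ]
}}

```text
clock: 22.25
eef_pos: [0.6386, -0.0148, -0.0174]
ee_rot: [0.765, -0.644, -0.003, 0.002]
contact_force: [-1.5, -0.3, -1.7]
width: 0.0266
gripper_force: 59.2
```

In the tool's units: -3 mm is -0.003, -1.5 mm is -0.0015.

Request:
{"api": "send_rows", "payload": {
  "slide": [
    [0, 0, -0.0015],
    [0, 0, -0.003],
    [0, 0, -0.003]
  ],
  "rot": [
    [0, 0, 0],
    [0, 0, 0],
    [0, 0, 0]
  ]
}}

```text
clock: 22.5
eef_pos: [0.6433, -0.015, -0.0147]
ee_rot: [0.765, -0.644, 0.001, -0.001]
contact_force: [-0.7, 0.2, -1.2]
width: 0.0263
gripper_force: 59.2
```

```bash
python3 st.py
```

```text
22.5 xy [643.3 -15. ] realz 24.8 yang 189.84 F [-0.7  0.2 -1.2] w 26.3 j [-0.15  0.57 -0.09  0.91 -0.   -1.89]
```

In the tool's units: -3 mm is -0.003, -1.5 mm is -0.0015.

Request:
{"api": "send_rows", "payload": {
  "slide": [
    [0, 0, -0.0015],
    [0, 0, -0.003],
    [0, 0, -0.003]
  ],
  "rot": [
    [0, 0, 0],
    [0, 0, 0],
    [0, 0, 0]
  ]
}}

```text
clock: 22.75
eef_pos: [0.6426, -0.015, -0.0185]
ee_rot: [0.765, -0.644, 0.0, -0.0]
contact_force: [0.3, 0.1, -1.2]
width: 0.0263
gripper_force: 59.2
```

In the tool's units: -1 mm is -0.001.

Request:
{"api": "send_rows", "payload": {
  "slide": [
    [0, 0, -0.001],
    [0, 0, -0.001],
    [0, 0, -0.001]
  ],
  "rot": [
    [0, 0, 0],
    [0, 0, 0],
    [0, 0, 0]
  ]
}}

```text
clock: 23.0
eef_pos: [0.6427, -0.015, -0.0189]
ee_rot: [0.765, -0.644, 0.0, -0.0]
contact_force: [-2.1, 0.6, 5.5]
width: 0.0263
gripper_force: 59.8
```

In the tool's units: 40 mm is 0.04, 15 mm is 0.015.

Request:
{"api": "send_rows", "payload": {
  "slide": [
    [0, 0, 0],
    [0, 0, 0],
    [0, 0, 0],
    [0, 0, 0.015],
    [0, 0, 0.04]
  ],
  "rot": [
    [0, 0, 0],
    [0, 0, 0],
    [0, 0, 0],
    [0, 0, 0],
    [0, 0, 0]
  ],
  "hand": 72
}}

```text
clock: 23.42
eef_pos: [0.6393, -0.0147, 0.0169]
ee_rot: [0.765, -0.644, -0.003, 0.002]
contact_force: [-0.7, -0.4, 0.7]
width: 0.0717
gripper_force: 0.0
```

In the tool's units: -120 mm is -0.12, -90 mm is -0.09.

Request:
{"api": "send_rows", "payload": {
  "slide": [
    [0, 0, 0.035],
    [-0.03, -0.018, 0.045],
    [-0.06, -0.036, 0.055],
    [-0.09, -0.055, 0.055],
    [-0.12, -0.073, 0.055]
  ],
  "rot": [
    [0, 0, 0],
    [0, 0, 0],
    [0, 0, 0],
    [0, 0, 0],
    [0, 0, 0]
  ]
}}

```text
clock: 23.83
eef_pos: [0.5218, -0.0888, 0.0757]
ee_rot: [0.765, -0.644, 0.001, -0.0]
contact_force: [0.7, -1.4, -1.1]
width: 0.0721
gripper_force: 0.0
```

In the tool's units: -77.8 mm is -0.0778, -60 mm is -0.06.

Request:
{"api": "send_rows", "payload": {
  "slide": [
    [-0.03, -0.018, 0],
    [-0.06, -0.037, 0],
    [-0.0778, -0.048, 0],
    [-0.0778, -0.048, 0],
    [-0.0778, -0.048, -0.01]
  ],
  "rot": [
    [0, 0, 0],
    [0, 0, 0],
    [0, 0, 0],
    [0, 0, 0],
    [0, 0, 0]
  ]
}}

```text
clock: 24.25
eef_pos: [0.4453, -0.1373, 0.0663]
ee_rot: [0.764, -0.645, 0.002, -0.0]
contact_force: [0.3, -0.2, -0.1]
width: 0.0722
gripper_force: 0.0
```

```bash
python3 st.py
```

```text
24.25 xy [ 445.3 -137.3] realz 105.8 yang 189.7 F [ 0.3 -0.2 -0.1] w 72.2 j [-0.47  0.18 -0.45  0.94  0.   -2.21]
```

In the tool's units: -87 mm is -0.087, -70 mm is -0.07.

Request:
{"api": "send_rows", "payload": {
  "slide": [
    [0, 0, -0.02],
    [0, 0, -0.045],
    [0, 0, -0.07],
    [0, 0, -0.087],
    [0, 0, -0.087]
  ],
  "rot": [
    [0, 0, 0],
    [0, 0, 0],
    [0, 0, 0],
    [0, 0, 0],
    [0, 0, 0]
  ]
}}

```text
clock: 24.67
eef_pos: [0.4424, -0.134, -0.026]
ee_rot: [0.765, -0.643, -0.003, 0.001]
contact_force: [-1.3, 0.4, -0.2]
width: 0.0723
gripper_force: 0.0
```

Request:
{"api": "send_rows", "payload": {
  "slide": [
    [0, 0, 0],
    [0, 0, 0],
    [0, 0, 0],
    [0, 0, 0],
    [0, 0, 0]
  ],
  "rot": [
    [0, 0, 0],
    [0, 0, 0],
    [0, 0, 0],
    [0, 0, 0],
    [0, 0, 0]
  ],
  "hand": 25
}}

```text
clock: 25.08
eef_pos: [0.4458, -0.1365, -0.021]
ee_rot: [0.765, -0.644, 0.001, -0.0]
contact_force: [0.8, 1.0, 2.1]
width: 0.0419
gripper_force: 60.9
```

```bash
python3 st.py
```

```text
25.08 xy [ 445.8 -136.5] realz 18.5 yang 189.84 F [0.8 1.  2.1] w 41.9 j [-0.47  0.29 -0.57  0.72  0.   -2.21]
```

In the tool's units: 85 mm is 0.085, 70 mm is 0.07.

Request:
{"api": "send_rows", "payload": {
  "slide": [
    [0, 0, 0.005],
    [0, 0, 0.02],
    [0, 0, 0.045],
    [0, 0, 0.07],
    [0, 0, 0.085]
  ],
  "rot": [
    [0, 0, 0],
    [0, 0, 0],
    [0, 0, 0],
    [0, 0, 0],
    [0, 0, 0]
  ]
}}

```text
clock: 25.5
eef_pos: [0.4449, -0.1363, 0.0653]
ee_rot: [0.765, -0.644, 0.001, -0.0]
contact_force: [0.3, -0.3, -3.4]
width: 0.0417
gripper_force: 61.3
```

Request:
{"api": "send_rows", "payload": {
  "slide": [
    [0.015, 0.021, 0],
    [0.035, 0.048, 0],
    [0.055, 0.076, 0],
    [0.075, 0.103, 0],
    [0.095, 0.131, 0]
  ],
  "rot": [
    [0, 0, 0],
    [0, 0, 0],
    [0, 0, 0],
    [0, 0, 0],
    [0, 0, 0]
  ]
}}

```text
clock: 25.92
eef_pos: [0.5397, -0.0039, 0.0633]
ee_rot: [0.765, -0.644, -0.0, 0.0]
contact_force: [1.1, -1.0, -3.2]
width: 0.0419
gripper_force: 61.7
```

In the tool's units: 112.1 mm is 0.1121, 103 mm is 0.103.

Request:
{"api": "send_rows", "payload": {
  "slide": [
    [0.02, 0.028, 0],
    [0.04, 0.055, 0],
    [0.06, 0.083, 0],
    [0.075, 0.103, 0],
    [0.0817, 0.1121, 0]
  ],
  "rot": [
    [0, 0, 0],
    [0, 0, 0],
    [0, 0, 0],
    [0, 0, 0],
    [0, 0, 0]
  ]
}}

```text
clock: 26.33
eef_pos: [0.6225, 0.11, 0.0628]
ee_rot: [0.766, -0.643, -0.0, -0.0]
contact_force: [0.5, 0.9, -3.7]
width: 0.0417
gripper_force: 61.8
```

Request:
{"api": "send_rows", "payload": {
  "slide": [
    [0, 0, -0.01],
    [0, 0, -0.03],
    [0, 0, -0.05],
    [0, 0, -0.066],
    [0, 0, -0.066]
  ],
  "rot": [
    [0, 0, 0],
    [0, 0, 0],
    [0, 0, 0],
    [0, 0, 0],
    [0, 0, 0]
  ]
}}

```text
clock: 26.75
eef_pos: [0.6163, 0.1055, -0.0076]
ee_rot: [0.765, -0.644, -0.003, 0.003]
contact_force: [-1.5, 0.5, -3.0]
width: 0.0419
gripper_force: 61.6
```

In the tool's units: -4 mm is -0.004, -2 mm is -0.002.

Request:
{"api": "send_rows", "payload": {
  "slide": [
    [0, 0, -0.002],
    [0, 0, -0.004],
    [0, 0, -0.004]
  ],
  "rot": [
    [0, 0, 0],
    [0, 0, 0],
    [0, 0, 0]
  ]
}}

```text
clock: 27.0
eef_pos: [0.6217, 0.1065, -0.0062]
ee_rot: [0.765, -0.644, 0.0, -0.0]
contact_force: [-0.2, 1.4, -3.7]
width: 0.0419
gripper_force: 61.6
```

```bash
python3 st.py
```

```text
27.0 xy [621.7 106.5] realz 33.3 yang 189.79 F [-0.2  1.4 -3.7] w 41.9 j [ 0.04  0.54 -0.11  0.92 -0.   -1.7 ]
```

In the tool's units: -4 mm is -0.004, -2 mm is -0.002.

Request:
{"api": "send_rows", "payload": {
  "slide": [
    [0, 0.0004, -0.002],
    [0, 0.0004, -0.004],
    [0, 0.0004, -0.004]
  ],
  "rot": [
    [0, 0, 0],
    [0, 0, 0],
    [0, 0, 0]
  ]
}}

```text
clock: 27.25
eef_pos: [0.6213, 0.1074, -0.0109]
ee_rot: [0.765, -0.644, 0.0, -0.0]
contact_force: [-0.7, -0.5, -3.6]
width: 0.0418
gripper_force: 61.6
```

Request:
{"api": "send_rows", "payload": {
  "slide": [
    [0, 0, -0.001],
    [0, 0, -0.0015],
    [0, 0, -0.0015]
  ],
  "rot": [
    [0, 0, 0],
    [0, 0, 0],
    [0, 0, 0]
  ]
}}

```text
clock: 27.5
eef_pos: [0.6214, 0.1075, -0.012]
ee_rot: [0.765, -0.644, 0.0, -0.0]
contact_force: [-1.1, 0.0, 1.8]
width: 0.0416
gripper_force: 62.2
```

In the tool's units: 40 mm is 0.04, 15 mm is 0.015.

Request:
{"api": "send_rows", "payload": {
  "slide": [
    [0, 0, 0],
    [0, 0, 0],
    [0, 0, 0],
    [0, 0, 0.015],
    [0, 0, 0.04]
  ],
  "rot": [
    [0, 0, 0],
    [0, 0, 0],
    [0, 0, 0],
    [0, 0, 0],
    [0, 0, 0]
  ],
  "hand": 72
}}

```text
clock: 27.92
eef_pos: [0.6186, 0.1073, 0.0249]
ee_rot: [0.765, -0.644, -0.002, 0.002]
contact_force: [-0.1, 0.3, -1.0]
width: 0.0721
gripper_force: 0.0
```

Request:
{"api": "send_rows", "payload": {
  "slide": [
    [0, 0, 0.035],
    [-0.01, -0.015, 0.045],
    [-0.027, -0.042, 0.045],
    [-0.046, -0.07, 0.045],
    [-0.065, -0.098, 0.045]
  ],
  "rot": [
    [0, 0, 0],
    [0, 0, 0],
    [0, 0, 0],
    [0, 0, 0],
    [0, 0, 0]
  ]
}}

```text
clock: 28.33
eef_pos: [0.5561, 0.0088, 0.073]
ee_rot: [0.765, -0.643, 0.001, -0.0]
contact_force: [0.5, -0.1, -0.1]
width: 0.0717
gripper_force: 0.0
```

In the tool's units: -143 mm is -0.143, -115 mm is -0.115.

Request:
{"api": "send_rows", "payload": {
  "slide": [
    [-0.019, -0.028, 0],
    [-0.038, -0.057, 0],
    [-0.057, -0.086, 0],
    [-0.076, -0.115, 0],
    [-0.095, -0.143, 0]
  ],
  "rot": [
    [0, 0, 0],
    [0, 0, 0],
    [0, 0, 0],
    [0, 0, 0],
    [0, 0, 0]
  ],
  "hand": 50
}}

```text
clock: 28.75
eef_pos: [0.4604, -0.1349, 0.0728]
ee_rot: [0.765, -0.644, 0.001, -0.0]
contact_force: [-0.3, -0.5, -0.7]
width: 0.0499
gripper_force: 0.0
```

In the tool's units: -112.1 mm is -0.1121, -86 mm is -0.086.

Request:
{"api": "send_rows", "payload": {
  "slide": [
    [-0.019, -0.028, 0],
    [-0.038, -0.057, 0],
    [-0.057, -0.086, 0],
    [-0.0723, -0.1121, 0],
    [-0.0723, -0.1121, -0.02]
  ],
  "rot": [
    [0, 0, 0],
    [0, 0, 0],
    [0, 0, 0],
    [0, 0, 0],
    [0, 0, 0]
  ]
}}

```text
clock: 29.17
eef_pos: [0.3895, -0.2523, 0.0557]
ee_rot: [0.763, -0.646, 0.004, 0.001]
contact_force: [1.5, -0.8, 0.6]
width: 0.0502
gripper_force: 0.0
```

In the tool's units: -30 mm is -0.03, -15 mm is -0.015.

Request:
{"api": "send_rows", "payload": {
  "slide": [
    [0, 0, -0.015],
    [0, 0, -0.03],
    [0, 0, -0.03]
  ],
  "rot": [
    [0, 0, 0],
    [0, 0, 0],
    [0, 0, 0]
  ]
}}

```text
clock: 29.42
eef_pos: [0.3871, -0.2447, 0.0203]
ee_rot: [0.765, -0.644, -0.002, -0.0]
contact_force: [-0.6, 0.1, -0.5]
width: 0.0501
gripper_force: 0.0
```

```bash
python3 st.py; python3 - <<'E'
from h import *
G=[get_image("top"),get_image("scene")]
P=dict(xl=(.6213,.1071),l=(.6318,.046),m=(.6424,-.015),s=(.6529,-.0761))
A=[]
for g,b in zip(G,((150,60,390,240),(225,170,465,350))):
    A.append(cv2.convertScaleAbs(cv2.resize(g["image"][b[1]:b[3],b[0]:b[2],::-1],(400,300),interpolation=cv2.INTER_CUBIC),alpha=1.6))
cv2.imwrite("pics/mid.png",cv2.resize(np.hstack(A),(800,300)))
E
```

```text
29.42 xy [ 387.1 -244.7] realz 59.8 yang 189.76 F [-0.6  0.1 -0.5] w 50.1 j [-0.74  0.22 -0.53  0.83 -0.   -2.48]
```

View pics/mid.png

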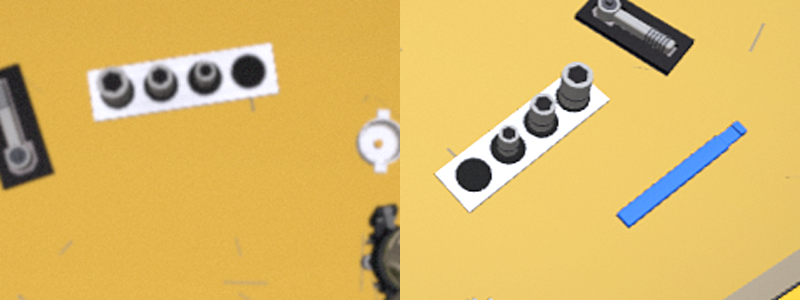

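The views show xl, l and m standing on pads 4, 3 and 2, and the ratchet in its tray. Pad 1 at (249,70) in the left panel is free. Now socket_s.

In the tool's units: -53 mm is -0.053, -51 mm is -0.051.

Request:
{"api": "send_rows", "payload": {
  "slide": [
    [0, 0, -0.02],
    [0, 0, -0.04],
    [0, 0, -0.051],
    [0, 0, -0.053],
    [0, 0, -0.053]
  ],
  "rot": [
    [0, 0, 0],
    [0, 0, 0],
    [0, 0, 0],
    [0, 0, 0],
    [0, 0, 0]
  ]
}}

```text
clock: 29.93
eef_pos: [0.3891, -0.2456, -0.0302]
ee_rot: [0.765, -0.644, -0.0, 0.0]
contact_force: [0.1, -0.0, 0.9]
width: 0.05
gripper_force: 0.0
```

Request:
{"api": "send_rows", "payload": {
  "slide": [
    [0, 0, 0],
    [0, 0, 0],
    [0, 0, 0],
    [0, 0, 0],
    [0, 0, 0]
  ],
  "rot": [
    [0, 0, 0],
    [0, 0, 0],
    [0, 0, 0],
    [0, 0, 0],
    [0, 0, 0]
  ],
  "hand": 8,
  "grip_force": 50
}}

```text
clock: 30.35
eef_pos: [0.3899, -0.2465, -0.0292]
ee_rot: [0.765, -0.644, 0.001, 0.0]
contact_force: [-0.2, 0.6, 7.0]
width: 0.02
gripper_force: 48.7
```

```bash
python3 st.py
```

```text
30.35 xy [ 389.9 -246.5] realz 10.3 yang 189.83 F [-0.2  0.6  7. ] w 20.0 j [-0.74  0.29 -0.59  0.69  0.   -2.48]
```

In the tool's units: 80 mm is 0.08, 70 mm is 0.07.

Request:
{"api": "send_rows", "payload": {
  "slide": [
    [0, 0, 0.005],
    [0, 0, 0.02],
    [0, 0, 0.045],
    [0, 0, 0.07],
    [0, 0, 0.08]
  ],
  "rot": [
    [0, 0, 0],
    [0, 0, 0],
    [0, 0, 0],
    [0, 0, 0],
    [0, 0, 0]
  ]
}}

```text
clock: 30.77
eef_pos: [0.3902, -0.2468, 0.0528]
ee_rot: [0.765, -0.644, 0.002, 0.0]
contact_force: [0.6, -0.4, -1.8]
width: 0.0205
gripper_force: 48.9
```

In the tool's units: 142 mm is 0.142, 112 mm is 0.112.

Request:
{"api": "send_rows", "payload": {
  "slide": [
    [0.022, 0.014, 0],
    [0.052, 0.033, 0],
    [0.082, 0.053, 0],
    [0.112, 0.072, 0],
    [0.142, 0.091, 0]
  ],
  "rot": [
    [0, 0, 0],
    [0, 0, 0],
    [0, 0, 0],
    [0, 0, 0],
    [0, 0, 0]
  ]
}}

```text
clock: 31.18
eef_pos: [0.5321, -0.1537, 0.0501]
ee_rot: [0.765, -0.644, 0.0, -0.0]
contact_force: [0.8, -1.0, -0.3]
width: 0.0201
gripper_force: 49.1
```

Request:
{"api": "send_rows", "payload": {
  "slide": [
    [0.03, 0.019, 0],
    [0.06, 0.039, 0],
    [0.09, 0.058, 0],
    [0.112, 0.072, 0],
    [0.1219, 0.0785, 0]
  ],
  "rot": [
    [0, 0, 0],
    [0, 0, 0],
    [0, 0, 0],
    [0, 0, 0],
    [0, 0, 0]
  ]
}}

```text
clock: 31.6
eef_pos: [0.6557, -0.0738, 0.0497]
ee_rot: [0.766, -0.643, 0.001, -0.001]
contact_force: [1.7, -0.5, -0.6]
width: 0.0202
gripper_force: 49.1
```

In the tool's units: -64 mm is -0.064, -50 mm is -0.05.

Request:
{"api": "send_rows", "payload": {
  "slide": [
    [0, 0, -0.01],
    [0, 0, -0.03],
    [0, 0, -0.05],
    [0, 0, -0.064],
    [0, 0, -0.064]
  ],
  "rot": [
    [0, 0, 0],
    [0, 0, 0],
    [0, 0, 0],
    [0, 0, 0],
    [0, 0, 0]
  ]
}}

```text
clock: 32.02
eef_pos: [0.6484, -0.076, -0.0187]
ee_rot: [0.765, -0.644, -0.003, 0.002]
contact_force: [-0.8, -0.2, -1.7]
width: 0.02
gripper_force: 49.1
```

In the tool's units: -2 mm is -0.002, -1 mm is -0.001.

Request:
{"api": "send_rows", "payload": {
  "slide": [
    [0, 0, -0.001],
    [0, 0, -0.002],
    [0, 0, -0.002]
  ],
  "rot": [
    [0, 0, 0],
    [0, 0, 0],
    [0, 0, 0]
  ]
}}

```text
clock: 32.27
eef_pos: [0.6534, -0.0767, -0.0154]
ee_rot: [0.765, -0.644, 0.001, -0.0]
contact_force: [0.1, -0.2, -1.0]
width: 0.0202
gripper_force: 49.1
```

```bash
python3 st.py
```

```text
32.27 xy [653.4 -76.7] realz 24.1 yang 189.8 F [ 0.1 -0.2 -1. ] w 20.2 j [-0.24  0.59 -0.04  0.93 -0.   -1.98]
```

In the tool's units: -4 mm is -0.004, -2 mm is -0.002.

Request:
{"api": "send_rows", "payload": {
  "slide": [
    [0, 0.0004, -0.002],
    [0, 0.0004, -0.004],
    [0, 0.0004, -0.004]
  ],
  "rot": [
    [0, 0, 0],
    [0, 0, 0],
    [0, 0, 0]
  ]
}}

```text
clock: 32.52
eef_pos: [0.6533, -0.0759, -0.0201]
ee_rot: [0.765, -0.644, 0.001, -0.0]
contact_force: [0.4, -0.2, -0.5]
width: 0.0203
gripper_force: 49.2
```

In the tool's units: -1.5 mm is -0.0015, -1 mm is -0.001.

Request:
{"api": "send_rows", "payload": {
  "slide": [
    [0, 0, -0.001],
    [0, 0, -0.0015],
    [0, 0, -0.0015]
  ],
  "rot": [
    [0, 0, 0],
    [0, 0, 0],
    [0, 0, 0]
  ]
}}

```text
clock: 32.77
eef_pos: [0.6533, -0.0759, -0.0202]
ee_rot: [0.765, -0.644, 0.001, -0.0]
contact_force: [-3.1, 0.8, 9.5]
width: 0.0201
gripper_force: 50.0
```

Contact. Release, rise, back off, and measure everything.

In the tool's units: 40 mm is 0.04, 15 mm is 0.015.

Request:
{"api": "send_rows", "payload": {
  "slide": [
    [0, 0, 0],
    [0, 0, 0],
    [0, 0, 0],
    [0, 0, 0.015],
    [0, 0, 0.04]
  ],
  "rot": [
    [0, 0, 0],
    [0, 0, 0],
    [0, 0, 0],
    [0, 0, 0],
    [0, 0, 0]
  ],
  "hand": 50
}}

```text
clock: 33.18
eef_pos: [0.6497, -0.075, 0.0147]
ee_rot: [0.765, -0.644, -0.003, 0.002]
contact_force: [-0.6, 0.4, -0.3]
width: 0.0498
gripper_force: 0.0
```

In the tool's units: -100 mm is -0.1, -75 mm is -0.075.

Request:
{"api": "send_rows", "payload": {
  "slide": [
    [0, 0, 0.035],
    [-0.025, -0.025, 0.06],
    [-0.05, -0.05, 0.06],
    [-0.075, -0.075, 0.06],
    [-0.1, -0.1, 0.06]
  ],
  "rot": [
    [0, 0, 0],
    [0, 0, 0],
    [0, 0, 0],
    [0, 0, 0],
    [0, 0, 0]
  ]
}}

```text
clock: 33.6
eef_pos: [0.5522, -0.1766, 0.0785]
ee_rot: [0.765, -0.644, 0.001, -0.0]
contact_force: [-0.3, -0.2, -0.5]
width: 0.0503
gripper_force: 0.0
```

In the tool's units: -100 mm is -0.1, -75 mm is -0.075.

Request:
{"api": "send_rows", "payload": {
  "slide": [
    [-0.025, -0.025, 0],
    [-0.05, -0.05, 0],
    [-0.075, -0.075, 0],
    [-0.1, -0.1, 0],
    [-0.1, -0.1, 0]
  ],
  "rot": [
    [0, 0, 0],
    [0, 0, 0],
    [0, 0, 0],
    [0, 0, 0],
    [0, 0, 0]
  ]
}}

```text
clock: 34.02
eef_pos: [0.4489, -0.2793, 0.0777]
ee_rot: [0.763, -0.646, -0.0, 0.001]
contact_force: [-0.2, -0.4, 0.4]
width: 0.0498
gripper_force: 0.0
```

```bash
python3 st.py; python3 - <<'E'
from h import *
G=[get_image("top"),get_image("scene")]
P=dict(xl=(.6213,.1071),l=(.6318,.046),m=(.6424,-.015),s=(.6529,-.0761))
A=[]
for nm,g,(x,y) in zip(("top","scene"),G,((125,70),(240,145))):
    I=g["image"][y:y+120,x:x+213 if nm=="top" else x+170,::-1]
    A.append(cv2.convertScaleAbs(cv2.resize(I,(800,int(800*I.shape[0]/I.shape[1])),interpolation=cv2.INTER_CUBIC),alpha=1.7)); s=800/I.shape[1]
    for n,p in P.items():
        for pts,c in ((circ(*p,SOCK[n][0],.009),(0,0,255)),(circ(*p,SOCK[n][0],.009+SOCK[n][1]),(0,255,0)),(circ(*p,.025,.009),(255,255,0))):
            cv2.polylines(A[-1],[(((proj(g,pts)-[x,y]+.5)*s)*16).astype(np.int32)],True,c,1,cv2.LINE_AA,4)
    M=R.from_euler('z',19.55,degrees=True).as_matrix()
    for pts in(circ(-.048,0,.017,.030),np.array([[-.03,-.009,.024],[.065,-.009,.024],[.065,.009,.024],[-.03,.009,.024]])):
        cv2.polylines(A[-1],[(((proj(g,pts@M.T+[.5699,.254,0])-[x,y]+.5)*s)*16).astype(np.int32)],True,(255,0,255),1,cv2.LINE_AA,4)
o=np.vstack(A); k=600/o.shape[0]; cv2.imwrite("pics/fin.png",cv2.resize(o,None,fx=k,fy=k,interpolation=cv2.INTER_AREA))
E
```

```text
34.02 xy [ 448.9 -279.3] realz 117.2 yang 189.48 F [-0.2 -0.4  0.4] w 49.8 j [-0.71  0.29 -0.28  1.01 -0.   -2.44]
```

View pics/fin.png

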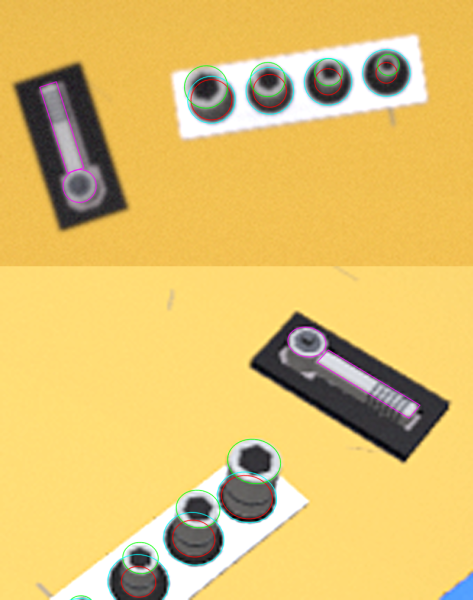

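The overlays match within about 1–2 mm. The sockets stand upright and centred on their pads in size order, largest next to the tray, and the ratchet sits down in its cutout. The s socket at (387,68) is visible in the top view only. Handing in.

```bash
python3 -c "
from rig import ctrl; print(ctrl.job_done())"
```

```text
the job is handed in; nothing more can be done
None
```

The job is handed in at about 34 s of the 128 s: the ratchet is pressed home in its tray, and the sockets stand upright on pads 4 to 1, largest next to the tray, centred to within about 1–2 mm by camera overlay.

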